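Take a counting chamber out of its fitted case and shut the case

ROBOT

A 7-joint arm with a two-finger parallel gripper is mounted at the origin on a cart in front of the work surface, level with it; the furniture and walls round the work are solid. World frame = base frame: x ahead of the robot, y to its left, z up, the work surface at z = 0. Lengths are in mm, angles in rad, forces in N, time in s.
With the tool pointing down it reaches from about 400 to 850 mm from the base axis. Payload 6.9 kg.
Tool frame: the origin (TCP) lies midway between the tips of the shut fingers; the grasp point (between the pads) lies 19 mm behind it (env.hold_point_z is the distance from the TCP to the grasp point, in mm); z points along the fingers, y is the line along which they close (so a half turn about z gives the same grasp; the last joint's range is limited). The gripper opens to 85 mm and grips with 20 to 120 N. Pads are 22 mm wide; open, the fingers measure 114 mm over their backs; the gripper's body (76 mm by 85 mm) begins 54 mm behind the grasp point. The pads swing forward as they close: fully open they stand 13 mm farther back than shut.
Start: joints at [1.413, 0.507, -0.238, 1.5, 0.126, 1.149, -0.155], TCP at [162.94, -603.376, 231.275] pointing down, gripper open.
Joint ranges: [-3.08, 3.08], [-0.24, 2.05], [-1.43, 1.35], [0, 2.5], [-1.52, 4.66], [0.17, 1.96], [-2.89, 2.89]. Speed limits (rad/s): [2.39, 2.39, 3.14, 3.14, 3.14, 3.14, 3.14].

INTERFACE

Orientations are given as a unit quaternion [w, x, y, z].
In Python, from plant import env gives the robot as it stands. The module is installed in compiled form; this text tells all that it offers.
- The arm moves only by the tool servo_tool, never from a script. Its argument "rows" is a list of rows, each an object with "travel": the shift along the world's x, y, z scaled (see below), a list of three; "turn": the turn, a rotation vector about the world's x, y, z scaled (see below), a list of three; "fingers": the opening, from 0 (shut) to 1 (fully open). In form: [{"travel": [tx, ty, tz], "turn": [wx, wy, wz], "fingers": fingers}, ...]. A call has 1 to 10 rows; each row is the pose to reach, as a shift and turn from the pose commanded when the call began; what a row does not reach only later rows make up. The controller multiplies each number of a shift by 20 cm and each number of a turn by 30 degrees. A row lasts 1/12 s, in which the tool goes at most 41.7 mm and 7.16 degrees, less where a joint would pass 70% of its speed; a pose out of reach is approached as far as the arm can. A call with a number of a shift or a turn outside -1 to 1 is refused whole. A call with a gripper value outside its range is refused whole. The fingers move at their own pace and stop on an object; the grip force is fixed at half the most. Time passes only in rows, so rows that repeat a pose let the fingers close. It gives the time, the measured TCP pose, the force, the opening and the grip force at its end, in the units of the state.
- env.get_obs(): the state, without advancing time (a new reading comes with each control period).
- env.read_camera(name): name is "scene" or "top" or "wrist"; returns a dict with "img" (384x512x3 uint8, red, green, blue), "depth" (384x512 float32, mm along the optical axis (not along the pixel's ray), 0 where there is no reading), "mtx" (3x3 intrinsics, pixels), "dist" ([k1, k2, p1, p2, k3] as OpenCV has them; the pictures are not rectified), "T" (4x4, takes a point from camera to world coordinates). Camera axes: x right, y down, z forward; pixel columns grow to the right and rows downward; lengths in mm; the calibration is good to about 2 mm. A picture is of the moment at which its call begins.
- env.close_job(): hands the job in; it is judged then, once.
The state is a dict: "time": time; "qpos": joint angles; "joint_velocities": joint speeds; "effort": joint torques, N m; "position": TCP position; "tool_rot": TCP orientation; "force": force on the tool from outside, world axes, zero at the start; "wrist_torque": the same for the moment, N m; "opening": finger opening in mm; "gripper_force": force on a finger pad.
Only numpy, scipy, OpenCV 4.12 (cv2) and the standard library are available. Lean on these libraries where they do the work, as an engineer would, in place of code of your own. Each camera call takes 0.05 s, during which the arm holds its last target. There are 200 camera calls.

TASK

Take the glass counting chamber out of the open instrument case: it lies flush in its pocket, so gently press down its end over the deep well until the other end tips up and stays up, then take it by its long edges. Lay it gently, face up, straight across the middle of both rods of the staining tray. Then press down the knee of the lid's folding stay to unlock it and shut the lid fully. Leave the metal plate in its pocket and do not push the other things about.

Things in the scene. Friction and masses are not known exactly. Their poses are not given: they have to be found in the camera images.
- case: open black instrument case, fixed, 150 deep (x) x 170 wide (y); origin: centre of underside, +x to the lid hinge, z up. Grey insert: deck 30 high, rim 34, pocket floor 25.5. Two equal pockets along x, centred y = -6 and y = +52, x -66 to +16, 38 wide; their floor ends in an edge at x = -27 and the near part, x -66 to -27, is a well 46 wide with its bottom 3.5 high
- chamber: glass counting chamber, plate 76 (x) x 35 (y) x 4, 20 to 35 g, two cross grooves; origin: centre of underside, z out of its face. Its -x end is over a pocket's well, top 0.5 below deck. Pressed at x = -15 to -30 it tips over the pocket edge with under 2 N until its end meets the well's bottom; drawn 5 to 8 to -x it slips in and stays tilted 30 deg, +x end up
- scale_plate: bystander: plain metal plate of the same 76 x 35 x 4 size with a round 21 mm window, in the other pocket; origin: centre of underside
- tray: grey staining tray, fixed, 110 (x) x 170 (y); origin: centre of underside, z up. Two parallel steel rods of 6 mm run along its whole y at x = -20 and x = +20, their tops 30 high; tray walls only 16 high, the two end plates that carry the rods 27 high. Plates lie across both rods, their length along x
- knee (a point): centre of the stay's knee, a steel knuckle of 14 mm diameter, 16 long along the case's y. At the start in the case's frame at x = 50, y = -72, 73 high. The stay, two flat steel bars 10 mm high, rises to +x at 20 to 30 deg from the case (x = -29, 29 high) to the lid (x = 84, 86 high) and holds it open
- lid_edge (a point): middle of the lid's free edge (the upper one while it is open), half way through its thickness; lid 155 from hinge axis to edge, 170 wide, 10 thick; its inner face lies 0.5 outside the hinge axis, its back 10.5
- lid_hinge (a point): middle of the lid's hinge axis, along the case's y, 34 high
- lid (a joint): lid angle: 0 open (leaning 10 deg back from upright), 1.75 shut. Friction holds it where it is left while nearly upright; pulling its upper edge over from behind takes about 5 N at first, then it can be followed and pressed down. It cannot shut while the stay is locked
- stay_knee (a joint): bend of the knee: 0 locked, just past straight (upward); 0.14 straight; grows as the knee folds down; 3.0 when the lid is shut. Pressing the knee down takes about 3 to 8 N; 8 mm down gives about 0.4; it springs back a little, so press on to 0.5 or more
- stereo_microscope: fixed stereo microscope between the case and the tray: base 340 (x) x 300 (y), 78 high, x -153 to +187 from its origin; head and knobs over it up to 320 high from x = -80 on, column to 480. Carry things past in front of it
- microscope: fixed large microscope to the left of the tray, over 300 high, its near parts about 0.45 m ahead; keep clear of it, also when leaving the start
- tally: bystander: hand tally counter, 71 x 50 x 26
- oil_bottle: bystander: small brown bottle, 30 wide, 73 high
- dish: bystander: petri dish, 91 wide, 15 high
- pen: bystander: white pen, 145 long
Things that resemble listed ones, but are neither listed nor needed, are in the scene too. What is shaped like the chamber but purple is not meant.

How it is judged (in metres and radians):
On the way, in this order (a step that is already met when the one before it is completed fails the run):
1. the counting chamber is tipped up in its pocket (angle between chamber's own z axis and vertical between 0.35 and 0.9 rad and z of chamber in the frame of case below 0.035 m and x of chamber in the frame of case below -0.01 m), for 0.2 s.
2. the chamber lies released, face up, across both rods of the tray (x of chamber in the frame of tray between -0.01 and 0.01 m and y of chamber in the frame of tray between -0.045 and 0.045 m and z of chamber in the frame of tray between 0.0275 and 0.0325 m and angle between chamber's own z axis and vertical below 0.06 rad and angle between the x axis of chamber and the x axis of tray, either way round below 0.2 rad and contact force between the fingers and chamber below 0.1 N), for 0.2 s.
3. the stay is unlocked, its knee folded down (value of joint stay_knee above 0.3 rad), for 0.1 s.
At the end, for the whole second after the job is handed in: the lid is shut to within 0.05 rad; the chamber rests released and face up across both rods, level to 0.06 rad, square to them to 0.2 rad, its centre within 10 mm of the middle between the rods and 45 mm of the tray's middle along them (all of step 2 and value of joint lid above 1.7 rad and linear speed of chamber below 0.02 m/s); the robot touches nothing.
It fails at once if the glass is pressed or jammed against its case with over 40 N (contact force between chamber and case above 40 N).
It fails at once if the chamber is dropped or knocked (moves faster than 0.5 m/s while no finger holds it) (linear speed of chamber above 0.5 m/s and contact force between the fingers and chamber below 0.05 N).
It fails at once if the metal plate is moved or tipped in its pocket (distance of scale_plate from where it was at the start of the episode above 0.01 m or angle between scale_plate's own z axis and vertical above 0.3 rad).
It fails at once if another thing on the bench is pushed over 25 mm (distance of any of tally, oil_bottle, dish, pen from where it was at the start of the episode above 0.025 m).
It also fails if it takes over 70 s, if anything falls off the work surface, if the arm or the gripper's body presses on something with over 40 N, if the wrist force passes 120 N, or if a joint passes its speed limit or range.

## Working session

There is one attempt and no reset: what is moved stays moved. The work goes in short steps, Python scripts to look and compute and a tool call to move; the robot and the scene stay as the last step left them, time stands still between calls to the robot, and variables do not carry over. Pictures are saved under pics/ and viewed, at most 10 in all, crops included, and the job is handed in when it is done.

Besides the shell and the picture viewer there is one more tool, called after ">>>" by a JSON object that holds its "fn" and its "kwargs", one argument or row to a line. servo_tool: Moves the arm, as the interface text tells. Shifts and turns lie within -1 to 1; 1 stands for 20 cm of shift or 30 degrees of turn. Its arguments: {"type":"object","properties":{"rows":{"type":"array"}},"required":["rows"]}

```bash
mkdir -p pics; cat > h.py <<'E'
import numpy as np, cv2
from plant import env
def cam(n):
    c=env.read_camera(n); return c
def pts(c):
    h,w=c['depth'].shape
    uv=np.stack(np.meshgrid(np.arange(w),np.arange(h)),-1).reshape(-1,1,2).astype(np.float32)
    n=cv2.undistortPoints(uv,c['mtx'],c['dist']).reshape(h,w,2)
    d=c['depth'][...,None]
    P=np.concatenate([n*d,d],-1)
    return P@c['T'][:3,:3].T+c['T'][:3,3]
def ray(c,u,v,z):
    n=cv2.undistortPoints(np.array([[[u,v]]],np.float32),c['mtx'],c['dist'])[0,0]
    d=c['T'][:3,:3]@np.array([n[0],n[1],1]); o=c['T'][:3,3]
    return o+d*(z-o[2])/d[2]
def save(c,name,crop=None,s=1):
    im=c['img'][...,::-1]
    if crop: im=im[crop[1]:crop[3],crop[0]:crop[2]]
    cv2.imwrite('pics/'+name,cv2.resize(im,None,fx=s,fy=s,interpolation=cv2.INTER_CUBIC))
E
python3 - <<'E'
from h import *
a=cam('top');b=cam('scene')
np.savez('s0.npz',**{k+n:v for n,c in(('t',a),('s',b)) for k,v in c.items()})
im=np.vstack([a['img'],b['img']])[...,::-1]
cv2.imwrite('pics/a.png',cv2.resize(a['img'][...,::-1],(800,600)));cv2.imwrite('pics/b.png',cv2.resize(b['img'][...,::-1],(800,600)))
print(a['T'].round(2),b['T'].round(2),a['mtx'],env.hold_point_z,env.get_obs())
E
```

```text
[[ 0.00000e+00 -9.90000e-01  1.30000e-01  3.63750e+02]
 [-1.00000e+00 -0.00000e+00 -1.00000e-02  7.31800e+01]
 [ 1.00000e-02 -1.30000e-01 -9.90000e-01  1.52414e+03]
 [ 0.00000e+00  0.00000e+00  0.00000e+00  1.00000e+00]] [[-5.70000e-01 -3.70000e-01  7.30000e-01 -8.85330e+02]
 [-8.20000e-01  2.80000e-01 -5.00000e-01  1.04245e+03]
 [-2.00000e-02 -8.80000e-01 -4.70000e-01  1.03020e+03]
 [ 0.00000e+00  0.00000e+00  0.00000e+00  1.00000e+00]] [[414.41521669   0.         252.30264857]
 [  0.         414.41521669 198.31540421]
 [  0.           0.           1.        ]] 18.700000000000003 {'time': 0.1, 'qpos': array([ 1.41253331,  0.50825534, -0.23753504,  1.5010366 ,  0.1256351 ,
        1.1489143 , -0.15481433]), 'joint_velocities': array([-1.47552667e-03, -2.41850566e-03, -8.51547862e-04, -2.66800130e-03,
       -1.79238826e-03,  1.85029087e-05, -5.41025899e-04]), 'effort': array([-5.44375493e-03, -6.21833611e+01, -2.19513237e+00, -2.50199729e+01,
        1.24211336e-02,  7.76811037e-03, -4.90797333e-05]), 'position': array([ 162.77755192, -602.95325206,  230.51445332]), 'tool_rot': array([-8.11693088e-04,  9.91317590e-01,  1.31486762e-01, -9.32283780e-05]), 'force': array([-0.82497867,  0.27035046, -1.0708171 ]), 'wrist_torque': array([-0.00885763, -0.00979856, -0.00471124]), 'gripper_force': 0.0, 'opening': 85.60439349898745}
```

View pics/a.png

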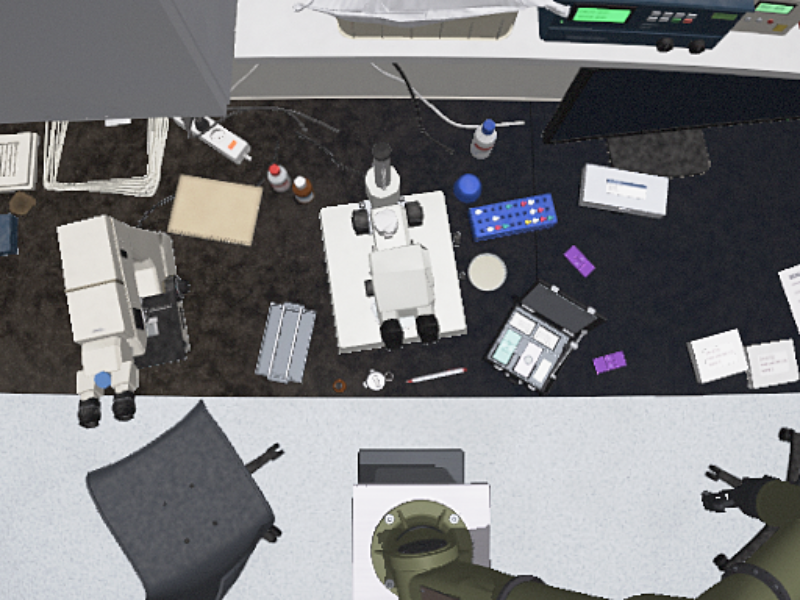

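View pics/b.png

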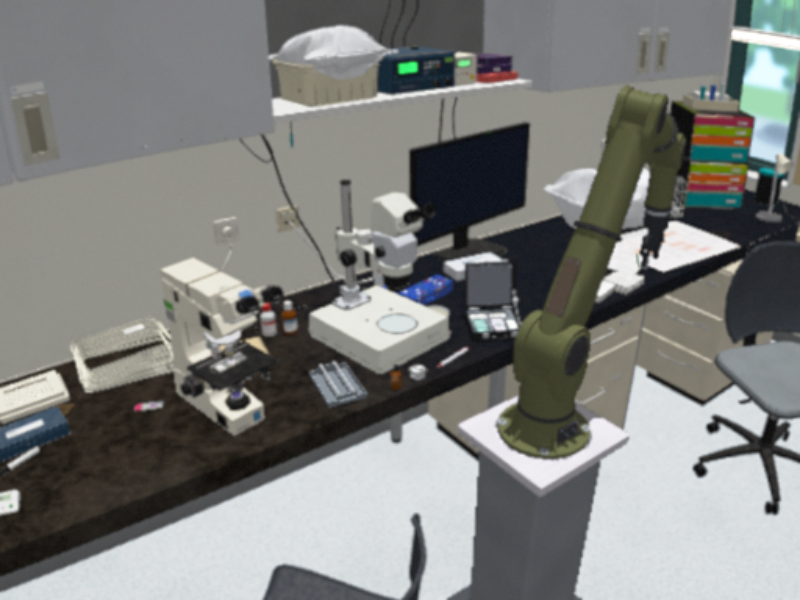

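The top view shows the case at about (540,335) with its hinge up and to the right, the tray at (285,343), and the stereo microscope at (395,270). The pen, tally and bottle are in front of the microscope. I'll crop both and get points.

```bash
python3 - <<'E'
from h import *
s=np.load('s0.npz'); t={k:s[k+'t'] for k in('img','depth','mtx','dist','T')}
im=t['img'][...,::-1]
A=cv2.resize(im[175:260,300:400],(800,600)[0:1]*1+(680,) if 0 else (700,595),interpolation=cv2.INTER_CUBIC)
cv2.imwrite('pics/c.png',A)   # 7x, origin 300,175
P=pts(t)
Z=P[...,2]
np.set_printoptions(linewidth=250)
print('case z');print(Z[180:254:3,308:390:3].round().astype(int))
# tray mask
m=(Z[190:250,155:210]>8)
g=(Z>10)&(Z<45); lab=np.zeros_like(Z,np.uint8); lab[185:252,155:208]=g[185:252,155:208]
n,l,st,ce=cv2.connectedComponentsWithStats(lab); i=1+st[1:,4].argmax(); print(st[i])
ys,xs=np.where(l==i); w=np.array([P[y,x] for y,x in zip(ys,xs)])
print('tray rect',cv2.minAreaRect(w[:,:2].astype(np.float32)),w[:,2].max(),np.percentile(w[:,2],[5,50,95]))
E
```

```text
case z
[[  12   13    8   11   12    0   -3    0   -4   -1    8   -4  178  187  187   -2    0   -1    4    1   -7   -2    1    4    0   -6    1    0]
 [  15   20   10   15   -4   -2    0    8    1    4    0  150  163  169  186  191    1    1    1   -6    0    9    0    0    0    2   -2    5]
 [   1    5    2    0    1   -3   -3    1   -3   -4  118  134  148  158  168  179  189  188    0    6    1   -4    6    3    2    5    0   -5]
 [   4    5    2   -1    0    1   -3   -1    0   85   99  117  125  134  148  169  175  185  193  185   -1    0    5   -5    0    5   -2    2]
 [   2   -3   -2   -4    0    2   -1   -2   51   71   77   91  107  116  131  146  149  173  172  185  188    0   -7    4    1   -1   -3   -5]
 [  -4    0   -1    1   -2   -1   -3   31    5   37   62   70   80   94  104  122  128  144  156  168  177  185  186   -2    2    2    0    1]
 [   2   -1    4   -6    3    6   -1   31   26   34   32   39   51   71   86  102  110  123  136  147  156  171  181  187  188    5   -5   -4]
 [   1    5    1    1    4    5   25   18    5   33   33   36   -3   52   63   78   88  102 
[... 1971 characters left out ...]
   35   32    7   16    3    1    3   -2   -2   -1   -1    1    2    3    1    5]
 [   0   -5   -2    0    1   -1   -8    5   13    5   32   31   33    3    9   25    1   -1   -2   -8   -4    6    5   -1    4    3    0   -1]
 [   7   -5    8   -4   -3    6    6   -4    5    2    6   28   25 1524   26    3    0   -1   -3    2    0   -1   -1   -5   -2   -2    6   -3]
 [   2    0   -7   -3   -2    7    0   -1    8    1   -1    2   -2    0   27    5   -1   -1   10   -1   -2    2   -5   -1    5    0   -2   -4]]
[163 194  34  52 351]
tray rect ((480.7623596191406, 330.6645202636719), (91.04427337646484, 186.76351928710938), 78.5108871459961) 38.687124655768685 [11.22675815 24.25563922 33.68800352]
```

View pics/c.png

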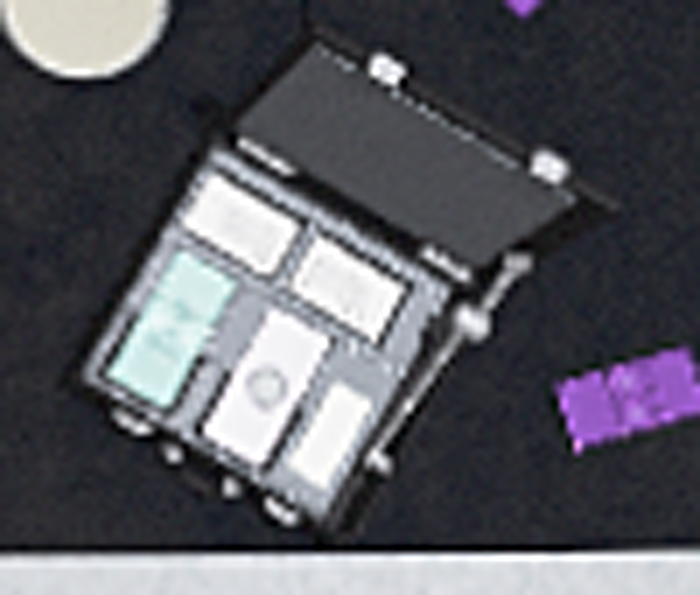

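The crop shows the teal chamber centred at about (172,328), the windowed plate at (265,388), and the knee at (473,322). The stay ends are at (378,462) and (517,265).

```bash
cat >> h.py <<'E'
def fit2(A,B):
    A=np.array(A,float);B=np.array(B,float);a=A.mean(0);b=B.mean(0)
    H=(A-a).T@(B-b); th=np.arctan2(H[0,1]-H[1,0],H[0,0]+H[1,1]); R=np.array([[np.cos(th),-np.sin(th)],[np.sin(th),np.cos(th)]])
    o=b-R@a; return th,o,np.linalg.norm(A@R.T+o-B,axis=1)
E
python3 - <<'E'
from h import *
s=np.load('s0.npz'); t={k:s[k+'t'] for k in('img','depth','mtx','dist','T')}
C=lambda x,y:(300+(x+.5)/7-.5,175+(y+.5)/7-.5)
hsv=cv2.cvtColor(t['img'],cv2.COLOR_RGB2HSV)
m=np.zeros((384,512),np.uint8);roi=hsv[175:260,300:350]
m[175:260,300:350]=((roi[...,0]>65)&(roi[...,0]<95)&(roi[...,1]>25)&(roi[...,2]>130))
n,l,st,ce=cv2.connectedComponentsWithStats(m);i=1+st[1:,4].argmax();print(st[i],ce[i])
ch=ray(t,*ce[i],29.5)
ys,xs=np.where(l==i);W=np.array([ray(t,x,y,29.5)[:2] for x,y in zip(xs,ys)],np.float32);print('ch rect',cv2.minAreaRect(W))
obs=[ch[:2]]+[ray(t,*C(*p),z)[:2] for p,z in (((265,388),29.5),((473,322),76),((378,462),31),((517,265),88))]
mod=[(-25,52),(-25,-6),(50,-72),(-29,-72),(84,-72)]
print(np.array(obs).round(1)); th,o,e=fit2(mod,obs);print('case',th,np.degrees(th),o,e)
# tray
tr=t['img'][190:250,160:206].astype(int)
g=np.zeros((384,512),np.uint8);g[190:250,160:206]=tr.sum(2)>300
n,l,st,ce=cv2.connectedComponentsWithStats(g);i=1+st[1:,4].argmax();print(st[i],ce[i])
ys,xs=np.where(l==i);W=np.array([ray(t,x,y,18)[:2] for x,y in zip(xs,ys)],np.float32);print('tray rect',cv2.minAreaRect(W))
P=pts(t)
for n,(x,y,r) in dict(dish=(487,272,20),tally=(375,380,14),pen=(436,375,30),stereo=(396,270,75)).items(): pass
for n,(x,y) in dict(dish=(487,272),tally=(375,380),pl=(408,381),pr=(466,370),bot=(339,384),base1=(340,351),base2=(467,333)).items(): print(n,ray(t,x*.64,y*.64,78 if 'base' in n else 15).round())
cv2.imwrite('pics/d.png',cv2.resize(t['img'][185:260,150:300,::-1],(800,400),interpolation=cv2.INTER_CUBIC))
E
```

```text
[315 211  19  22 118] [323.08474576 223.48305085]
ch rect ((467.87481689453125, -198.9038543701172), (36.44035339355469, 77.25286102294922), 59.3265266418457)
[[ 460.9 -194.8]
 [ 437.1 -246.9]
 [ 467.8 -344.4]
 [ 398.5 -305.1]
 [ 495.6 -364.6]]
case -0.5211815765484137 -29.861504696198548 [ 459.37168167 -256.18112572] [4.69400769 3.17152916 1.283208   0.89051669 4.18381993]
[ 163  193   39   53 1391] [182.43134436 219.51258088]
tray rect ((478.06072998046875, 317.1110534667969), (110.97337341308594, 184.4620819091797), 78.54823303222656)
dish [ 645. -159.   15.]
tally [390. 106.  15.]
pl [388.  30.  15.]
pr [ 413. -105.   15.]
bot [381. 190.  15.]
base1 [454. 184.  78.]
base2 [ 494. -101.   78.]
```

View pics/d.png

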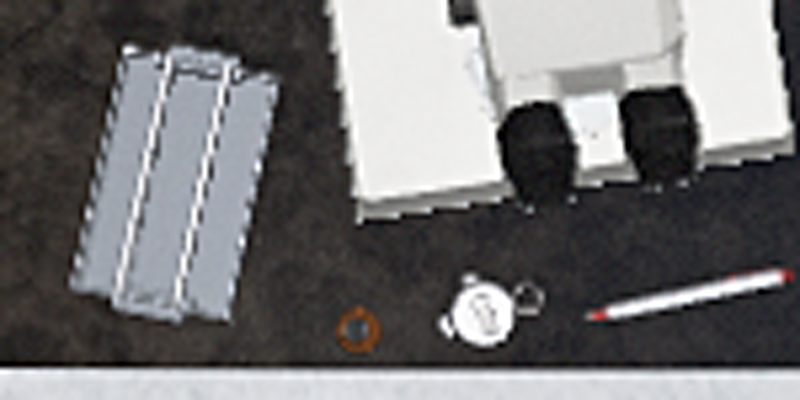

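The tray is at about (478,318) with its rods about -11.5° from world x. The case is at about (459,-256) with a yaw of -30°. I'll move over the case and look closer.

>>> {"fn": "servo_tool", "kwargs": {
  "rows": [
    {"travel":[0.7,0.98,0.1],"turn":[0,0,-0.75],"fingers":1},
    {"travel":[0.7,0.98,0.1],"turn":[0,0,-0.75],"fingers":0},
    {"travel":[0.7,0.98,0.1],"turn":[0,0,-0.75],"fingers":0},
    {"travel":[0.7,0.98,0.1],"turn":[0,0,-0.75],"fingers":0},
    {"travel":[0.7,0.98,0.1],"turn":[0,0,-0.75],"fingers":0},
    {"travel":[0.7,0.98,0.1],"turn":[0,0,-0.75],"fingers":0},
    {"travel":[0.7,0.98,0.1],"turn":[0,0,-0.75],"fingers":0},
    {"travel":[0.7,0.98,0.1],"turn":[0,0,-0.75],"fingers":0}
  ]
}}

```text
time: 0.77
position: [304.3, -405.7, 251.6]
tool_rot: [-0.0, 0.998, -0.062, 0.0]
force: [0.3, -0.9, -0.1]
opening: 0.6
gripper_force: 0.0
```

>>> {"fn": "servo_tool", "kwargs": {
  "rows": [
    {"travel":[0.65,0.95,0],"turn":[0,0,-0.75],"fingers":0},
    {"travel":[0.65,0.95,0],"turn":[0,0,-0.75],"fingers":0},
    {"travel":[0.65,0.95,0],"turn":[0,0,-0.75],"fingers":0},
    {"travel":[0.65,0.95,0],"turn":[0,0,-0.75],"fingers":0},
    {"travel":[0.65,0.95,0],"turn":[0,0,-0.75],"fingers":0},
    {"travel":[0.65,0.95,0],"turn":[0,0,-0.75],"fingers":0},
    {"travel":[0.65,0.95,0],"turn":[0,0,-0.75],"fingers":0},
    {"travel":[0.65,0.95,0],"turn":[0,0,-0.75],"fingers":0}
  ]
}}

```text
time: 1.43
position: [433.5, -217.0, 250.9]
tool_rot: [-0.0, 0.967, -0.257, -0.0]
force: [0.2, -0.9, 0.1]
opening: 0.1
gripper_force: 0.0
```

```bash
python3 - <<'E'
from h import *
w=cam('wrist');np.savez('w0.npz',**w);save(w,'e.png',None,1.5)
o=env.get_obs();print(o['time'],o['position'],o['tool_rot'],o['qpos'].round(2),o['force'],o['opening']);print(w['T'].round(3),w['mtx'])
E
```

```text
1.4833 [ 432.47516897 -218.59389341  250.82997811] [ 3.55349605e-04  9.66114790e-01 -2.58112051e-01 -5.06231306e-04] [ 0.59  0.27 -0.22  1.82  0.07  1.05 -1.76] [-1.1642941   0.42749209 -0.40149102] -0.06888680848926686
[[-4.97000e-01 -8.34000e-01 -2.40000e-01  4.94120e+02]
 [-8.68000e-01  4.77000e-01  1.38000e-01 -2.50786e+02]
 [-1.00000e-03  2.77000e-01 -9.61000e-01  3.92743e+02]
 [ 0.00000e+00  0.00000e+00  0.00000e+00  1.00000e+00]] [[325.54618176   0.         258.41679601]
 [  0.         325.54618176 194.59624548]
 [  0.           0.           1.        ]]
```

View pics/e.png

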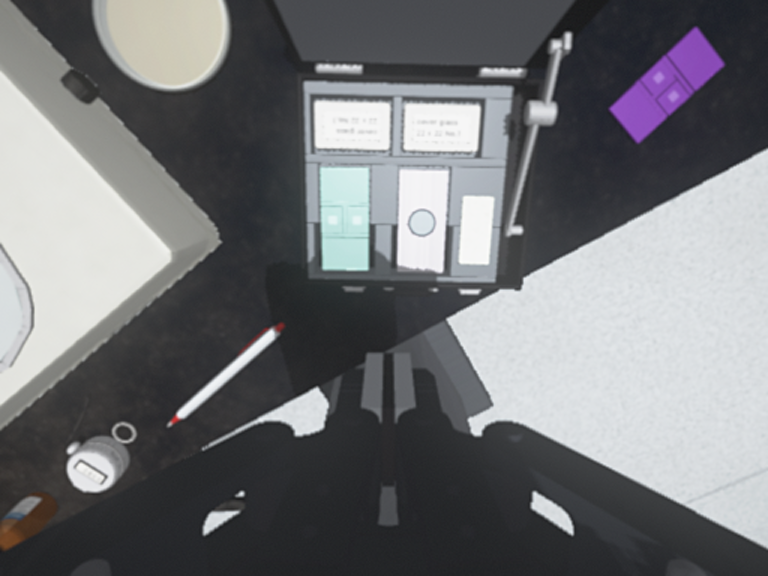

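The wrist view shows the chamber at (345,218), the plate window at (422,222) and the knee at (541,113). The stay foot is at (515,231).

```bash
python3 - <<'E'
from h import *
w=dict(np.load('w0.npz'));hsv=cv2.cvtColor(w['img'],cv2.COLOR_RGB2HSV)
def rect(m,z,name):
    n,l,st,ce=cv2.connectedComponentsWithStats(m.astype(np.uint8));i=1+st[1:,4].argmax()
    cs=cv2.findContours((l==i).astype(np.uint8),cv2.RETR_EXTERNAL,cv2.CHAIN_APPROX_NONE)[0][0].reshape(-1,2)
    W=np.array([ray(w,x,y,z)[:2] for x,y in cs],np.float32);r=cv2.minAreaRect(W);print(name,r);return r
H,S,V=hsv[...,0],hsv[...,1],hsv[...,2]
yy,xx=np.mgrid[:384,:512]
a=rect((H>60)&(H<100)&(S>40)&(V>110)&(xx<260)&(xx>200)&(yy<190)&(yy>105),29.5,'ch')
b=rect((V>215)&(S<40)&(xx>262)&(xx<302)&(yy>108)&(yy<185),29.5,'plate')
q=lambda u,v,z:ray(w,(u+.5)/1.5-.5,(v+.5)/1.5-.5,z)[:2]
obs=[a[0],b[0],q(541,113,77),q(515,231,32),q(422,222,29.5)]
mod=[(-25,52),(-25,-6),(50,-72),(-29,-72),(-25,-6)]
print(np.array(obs).round(1));th,o,e=fit2(mod,obs);print('case',np.degrees(th),o,e)
# insert deck corners in picture: (304,82)?(525,82)(497,280)(308,278)
for p in ((304,82),(513,87),(497,281),(308,278),(308,159),(505,164)):
  v=q(*p,32);R=np.array([[np.cos(th),-np.sin(th)],[np.sin(th),np.cos(th)]]);print(p,v.round(1),(R.T@(v-o)).round(1))
P=pts(w);print('knee depth',P[70:80,355:366,2].round().astype(int))
print('chamber z',np.median(P[115:175,218:243,2]))
E
```

```text
ch ((454.7156677246094, -190.11599731445312), (35.4207878112793, 45.75297927856445), 59.565670013427734)
plate ((438.1068115234375, -247.3202667236328), (34.99993133544922, 75.41149139404297), 59.236698150634766)
[[ 454.7 -190.1]
 [ 438.1 -247.3]
 [ 467.3 -342. ]
 [ 398.3 -304.1]
 [ 438.  -247.6]]
case -27.175252187720684 [ 458.39599794 -252.64737978] [7.1052408  4.75149247 3.62622126 1.54721546 4.68925245]
(304, 82) [ 561.7 -223.4] [78.6 73.3]
(513, 87) [ 488.2 -345.4] [ 68.9 -68.9]
(497, 281) [ 370.5 -275.6] [-67.7 -60.6]
(308, 278) [ 444.1 -151.7] [-58.8  83.2]
(308, 159) [ 517.9 -198.6] [28.2 75.2]
(505, 164) [ 445.2 -318.6] [ 18.4 -64.7]
knee depth [[79 77 77 77 77 78 76 78 77 79 78]
 [78 78 79 76 77 79 79 78 79 79 78]
 [78 78 79 78 79 79 77 78 78 78 78]
 [79 78 78 78 78 80 79 79 78 78 79]
 [78 78 79 79 79 78 79 79 79 79 78]
 [80 77 79 78 78 78 79 79 80 79 79]
 [79 78 78 78 78 78 79 78 79 77 78]
 [77 78 78 79 78 77 77 78 78 79 78]
 [79 78 80 78 78 79 77 77 78 79 78]
 [78 78 77 77 78 77 77 76 77 78 76]]
chamber z 28.566951511682248
```

```bash
python3 - <<'E'
from h import *
w=dict(np.load('w0.npz'))
q=lambda u,v,z:ray(w,(u+.5)/1.5-.5,(v+.5)/1.5-.5,z)[:2]
c=[q(*p,29.5) for p in((321,166),(368,167),(368,270),(322,270))];print(np.array(c).round(1),np.mean(c,0),np.linalg.norm(c[0]-c[3]),np.linalg.norm(c[0]-c[1]))
obs=[np.mean(c,0),(438.1,-247.4),q(541,113,78),q(515,231,32)]
mod=[(-25,52),(-25,-6),(50,-72),(-29,-72)]
th,o,e=fit2(mod,obs);print('case',np.degrees(th),o,e)
R=np.array([[np.cos(th),-np.sin(th)],[np.sin(th),np.cos(th)]])
for x in obs:print((R.T@(x-o)).round(1))
E
```

```text
[[ 509.3 -203.8]
 [ 492.  -232.8]
 [ 426.3 -194.2]
 [ 443.8 -163.7]] [ 467.85013063 -198.60786535] 76.83709752720726 33.79606906913615
case -31.13680708562648 [ 461.78895259 -255.72960656] [0.6518214  0.97406881 1.52208148 2.25406564]
[-24.3  52. ]
[-24.6  -5.1]
[ 49.2 -70.7]
[-29.3 -74.2]
```

Case fit: yaw about -31°, origin about (461.8,-255.7), residuals 1-2 mm. I'll turn the tool 90° so its narrow side lies along the case's x, and come down over the press point.

>>> {"fn": "servo_tool", "kwargs": {
  "rows": [
    {"travel":[0.08,0.15,-0.2],"turn":[0,0,0.24],"fingers":0},
    {"travel":[0.08,0.15,-0.3],"turn":[0,0,0.48],"fingers":0},
    {"travel":[0.08,0.15,-0.4],"turn":[0,0,0.71],"fingers":0},
    {"travel":[0.08,0.15,-0.45],"turn":[0,0,0.94],"fingers":0},
    {"travel":[0.08,0.15,-0.45],"turn":[0,0,0.99],"fingers":0}
  ]
}}

```text
time: 1.9
position: [446.4, -189.5, 158.8]
tool_rot: [-0.001, 1.0, -0.001, -0.002]
force: [0.2, 0.4, 0.9]
opening: -0.2
gripper_force: 0.0
```

>>> {"fn": "servo_tool", "kwargs": {
  "rows": [
    {"travel":[0,0,-0.2],"turn":[0,0,0.24],"fingers":0},
    {"travel":[0,0,-0.3],"turn":[0,0,0.48],"fingers":0},
    {"travel":[0,0,-0.4],"turn":[0,0,0.71],"fingers":0},
    {"travel":[0,0,-0.5],"turn":[0,0,0.94],"fingers":0},
    {"travel":[0,0,-0.5],"turn":[0,0,0.99],"fingers":0}
  ]
}}

```text
time: 2.32
position: [446.7, -189.3, 58.9]
tool_rot: [-0.001, 0.967, 0.254, -0.002]
force: [-0.9, 0.2, -0.0]
opening: -0.0
gripper_force: 0.0
```

>>> {"fn": "servo_tool", "kwargs": {
  "rows": [
    {"travel":[0,0,0],"turn":[0,0,0.24],"fingers":0},
    {"travel":[0,0,0],"turn":[0,0,0.48],"fingers":0},
    {"travel":[0,0,0],"turn":[0,0,0.71],"fingers":0},
    {"travel":[0,0,0],"turn":[0,0,0.94],"fingers":0},
    {"travel":[0,0,0],"turn":[0,0,0.99],"fingers":0},
    {"travel":[0,0,0],"turn":[0,0,0.99],"fingers":0}
  ]
}}

```text
time: 2.82
position: [449.0, -189.0, 62.3]
tool_rot: [0.001, 0.871, 0.491, 0.0]
force: [-0.1, -0.0, 0.6]
opening: -0.1
gripper_force: 0.0
```

```bash
python3 - <<'E'
from h import *
w=cam('wrist');save(w,'f.png',None,1.5)
o=env.get_obs();print(o['time'],o['position'],o['tool_rot'],o['qpos'].round(2),o['force'],o['opening'])
E
```

```text
2.8667 [ 449.04456543 -188.64811292   62.1032741 ] [6.20186640e-04 8.71298366e-01 4.90753267e-01 6.28044995e-05] [ 0.73  0.56 -0.57  2.07  0.5   0.64 -0.72] [ 0.02915871 -0.78787918  0.00319954] 0.050830661308904186
```

View pics/f.png

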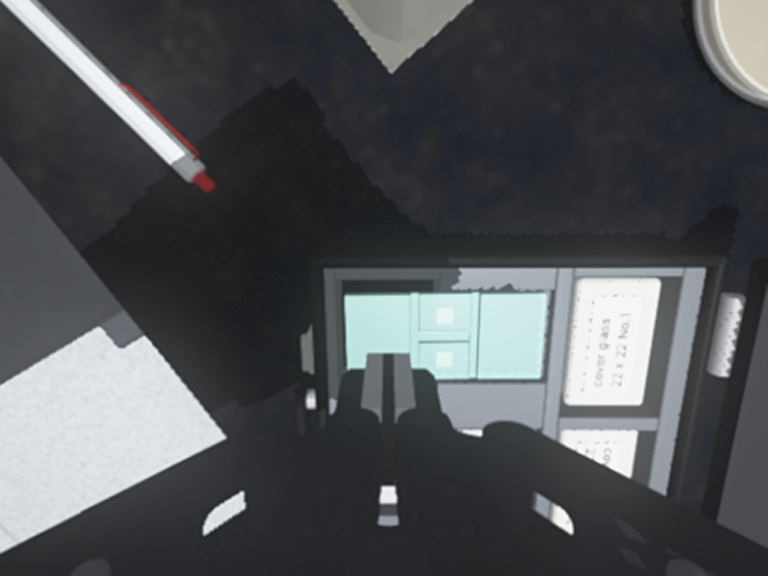

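Fingertips at (388,355) sit over chamber x of about -22, as planned. Now pressing down slowly.

>>> {"fn": "servo_tool", "kwargs": {
  "rows": [
    {"travel":[0,0,-0.08],"turn":[0,0,0],"fingers":0},
    {"travel":[0,0,-0.14],"turn":[0,0,0],"fingers":0},
    {"travel":[0,0,-0.15],"turn":[0,0,0],"fingers":0},
    {"travel":[0,0,-0.16],"turn":[0,0,0],"fingers":0},
    {"travel":[0,0,-0.165],"turn":[0,0,0],"fingers":0},
    {"travel":[0,0,-0.17],"turn":[0,0,0],"fingers":0},
    {"travel":[0,0,-0.175],"turn":[0,0,0],"fingers":0},
    {"travel":[0,0,-0.18],"turn":[0,0,0],"fingers":0}
  ]
}}

```text
time: 3.53
position: [449.2, -187.5, 25.6]
tool_rot: [0.0, 0.87, 0.494, 0.0]
force: [-0.0, -1.0, 0.1]
opening: 0.2
gripper_force: 0.0
```

>>> {"fn": "servo_tool", "kwargs": {
  "rows": [
    {"travel":[0,0,-0.005],"turn":[0,0,0],"fingers":0},
    {"travel":[0,0,-0.01],"turn":[0,0,0],"fingers":0},
    {"travel":[0,0,-0.015],"turn":[0,0,0],"fingers":0},
    {"travel":[0,0,-0.02],"turn":[0,0,0],"fingers":0}
  ]
}}

```text
time: 3.87
position: [449.0, -187.4, 21.3]
tool_rot: [0.0, 0.869, 0.494, 0.0]
force: [-0.6, 0.5, 9.3]
opening: 0.1
gripper_force: 4.1
```

```bash
python3 - <<'E'
from h import *
w=cam('wrist');save(w,'g.png',(180,130,420,300),2.5)
o=env.get_obs();print(o['time'],o['position'],o['force'])
P=pts(w)
np.set_printoptions(linewidth=200)
print(P[200:225:8,225:372:7,2].round().astype(int))
E
```

```text
3.9167 [ 449.05279507 -187.44771315   21.3659973 ] [-1.06769785  0.30472137  7.06212807]
[[ 33  33 163  33  32  33  33  34  32  31  33  33  33  34  33  33  34  33  33  33  34]
 [ 29  30  29  29  30  29  30  30  29  30  29  28  30  29  28  29  30  30  30  29  30]
 [  7   9  12  13  15  18  16   3   3   2   2  20  29  29  29  29  29  29  30  29  29]
 [  6   9  11  14  15  17  17  21  23  25  27  28  27  24  24  24  24  25  24  26  24]]
```

View pics/g.png

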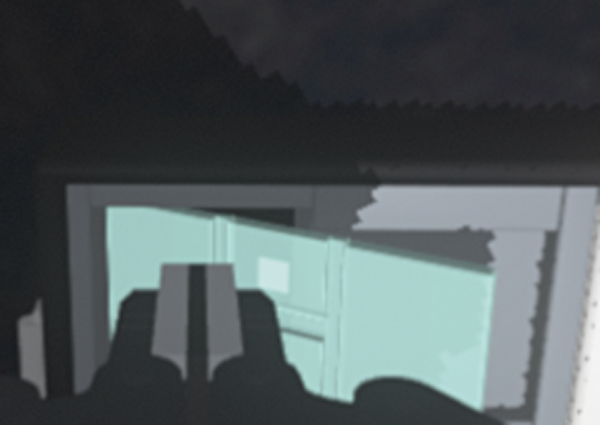

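The chamber is tipped about 35°, its end on the well bottom (force 7 N). Now drawing it to -x.

>>> {"fn": "servo_tool", "kwargs": {
  "rows": [
    {"travel":[-0.006,0.0035,0],"turn":[0,0,0],"fingers":0},
    {"travel":[-0.012,0.007,-0.002],"turn":[0,0,0],"fingers":0},
    {"travel":[-0.018,0.011,-0.003],"turn":[0,0,0],"fingers":0},
    {"travel":[-0.024,0.0145,-0.005],"turn":[0,0,0],"fingers":0},
    {"travel":[-0.03,0.018,-0.006],"turn":[0,0,0],"fingers":0},
    {"travel":[-0.034,0.02,-0.006],"turn":[0,0,0],"fingers":0},
    {"travel":[-0.034,0.02,-0.006],"turn":[0,0,0],"fingers":0}
  ]
}}

```text
time: 4.5
position: [443.7, -184.0, 20.4]
tool_rot: [0.001, 0.87, 0.494, 0.001]
force: [4.1, -2.2, -1.4]
opening: 0.2
gripper_force: 2.1
```

```bash
python3 - <<'E'
from h import *
w=cam('wrist')
o=env.get_obs();print(o['time'],o['position'],o['force'])
P=pts(w)
th=np.radians(-31);R=np.array([[np.cos(th),-np.sin(th)],[np.sin(th),np.cos(th)]])
h=cv2.cvtColor(w['img'],cv2.COLOR_RGB2HSV);m=(h[...,0]>60)&(h[...,0]<100)&(h[...,1]>40)&(h[...,2]>60)
q=P[m];q=q[(q[:,2]<70)&(q[:,2]>0)];c=(q[:,:2]-[461.8,-255.7])@R
k=np.abs(c[:,1]-52)<25
print(np.polyfit(c[k,0],q[k,2],1),np.percentile(c[k,0],[1,99]),np.percentile(q[k,2],[1,99]),k.sum())
E
```

```text
4.55 [ 443.66323315 -184.03536941   20.4215579 ] [ 3.78748664 -2.61459256 -0.93324969]
[ 0.58260575 45.2146322 ] [-64.61414906  -0.54600342] [ 6.58293292 64.96745895] 7142
```

The tilt is 30.2° and the end is seated at the well wall. I'll lift off, turn the tool a further 90°, and look.

>>> {"fn": "servo_tool", "kwargs": {
  "rows": [
    {"travel":[0,0,0.02],"turn":[0,0,0],"fingers":0},
    {"travel":[0,0,0.1],"turn":[0,0,0],"fingers":0},
    {"travel":[0,0,0.3],"turn":[0,0,0.24],"fingers":0},
    {"travel":[0,0,0.5],"turn":[0,0,0.48],"fingers":0},
    {"travel":[0,0,0.6],"turn":[0,0,0.71],"fingers":0.7},
    {"travel":[0,0,0.6],"turn":[0,0,0.94],"fingers":0.7},
    {"travel":[0,0,0.6],"turn":[0,0,1],"fingers":0.7}
  ]
}}

```text
time: 5.13
position: [441.9, -183.5, 141.5]
tool_rot: [0.001, 0.71, 0.705, -0.0]
force: [-0.1, -0.3, 0.1]
opening: 35.9
gripper_force: 0.0
```

>>> {"fn": "servo_tool", "kwargs": {
  "rows": [
    {"travel":[0,0,0],"turn":[0,0,0.24],"fingers":0.7},
    {"travel":[0,0,0],"turn":[0,0,0.48],"fingers":0.7},
    {"travel":[0,0,0],"turn":[0,0,0.71],"fingers":0.7},
    {"travel":[0,0,0],"turn":[0,0,0.94],"fingers":0.7},
    {"travel":[0,0,0],"turn":[0,0,1],"fingers":0.7}
  ]
}}

```text
time: 5.55
position: [441.0, -183.1, 139.8]
tool_rot: [-0.001, 0.503, 0.864, -0.0]
force: [0.4, 1.2, 0.2]
opening: 59.4
gripper_force: 0.0
```

>>> {"fn": "servo_tool", "kwargs": {
  "rows": [
    {"travel":[0,0,0],"turn":[0,0,0.24],"fingers":0.7},
    {"travel":[0,0,0],"turn":[0,0,0.48],"fingers":0.7},
    {"travel":[0,0,0],"turn":[0,0,0.71],"fingers":0.7},
    {"travel":[0,0,0],"turn":[0,0,0.94],"fingers":0.7},
    {"travel":[0,0,0],"turn":[0,0,1],"fingers":0.7},
    {"travel":[0,0,0],"turn":[0,0,1],"fingers":0.7}
  ]
}}

```text
time: 6.05
position: [441.4, -183.2, 139.8]
tool_rot: [-0.001, 0.266, 0.964, 0.0]
force: [0.0, -0.9, 0.1]
opening: 59.7
gripper_force: 0.0
```

```bash
python3 - <<'E'
from h import *
w=cam('wrist');np.savez('w1.npz',**w);save(w,'h.png',None,1.5)
o=env.get_obs();print(o['time'],o['position'],o['tool_rot'],o['qpos'].round(2),o['force'],o['opening'])
P=pts(w)
th=np.radians(-31);R=np.array([[np.cos(th),-np.sin(th)],[np.sin(th),np.cos(th)]])
h=cv2.cvtColor(w['img'],cv2.COLOR_RGB2HSV);m=((h[...,0]>60)&(h[...,0]<100)&(h[...,1]>40)&(h[...,2]>60)).astype(np.uint8)
n,l,st,ce=cv2.connectedComponentsWithStats(m);i=1+st[1:,4].argmax();print(st[i])
m=cv2.erode((l==i).astype(np.uint8),np.ones((3,3)));q=P[m>0]
q=q[(q[:,2]<70)&(q[:,2]>0)];c=(q[:,:2]-[461.8,-255.7])@R
pf=np.polyfit(c[:,0],q[:,2],1);r=q[:,2]-np.polyval(pf,c[:,0]);g=abs(r)<3
print(np.polyfit(c[g,0],q[g,2],1),np.percentile(c[g],[0.3,50,99.7],axis=0),np.percentile(q[g,2],[.5,99.5]),g.mean())
print(cv2.minAreaRect(c[g].astype(np.float32)))
E
```

```text
6.1 [ 441.59507309 -183.2045661   139.85573639] [-5.57572767e-04  2.66851565e-01  9.63737472e-01  1.27054091e-04] [ 1.07  0.6  -1.13  2.    0.66  0.98  0.64] [-0.13475875  0.00407052  0.32106989] 60.17357641398544
[ 238  180   43   84 3114]
[ 0.59056533 44.74307725] [[-60.11621801  36.0475858 ]
 [-34.24644655  53.11502002]
 [ -4.36904049  69.3913553 ]] [ 9.22368294 42.14276234] 0.9921111945905334
((-31.573591232299805, 53.183448791503906), (57.61139678955078, 33.73996353149414), 0.8667653203010559)
```

View pics/h.png

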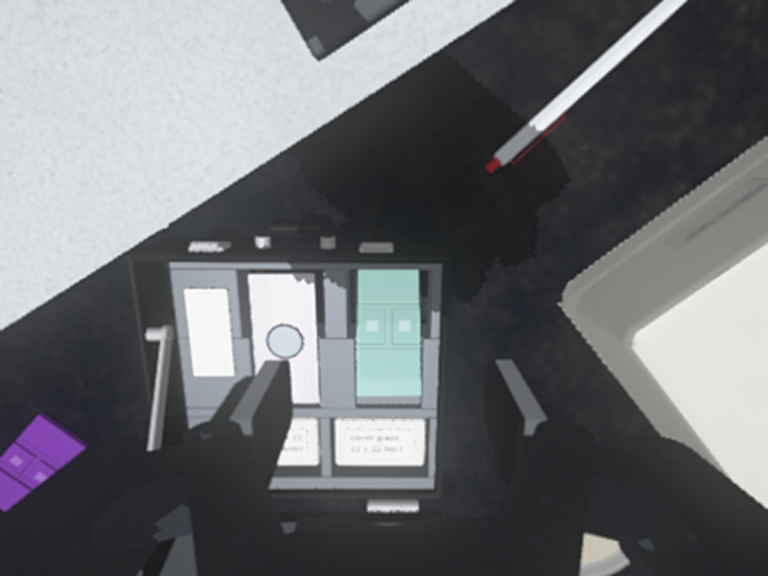

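The chamber stays tipped. Its raised end is at about (388,402), with its side edges at 357 and 420.

```bash
python3 - <<'E'
from h import *
w=dict(np.load('w1.npz'));P=pts(w)
th=np.radians(-31);R=np.array([[np.cos(th),-np.sin(th)],[np.sin(th),np.cos(th)]])
c=lambda p:((np.array(p)[:2]-[461.8,-255.7])@R).round(1)
G=w['img'].astype(int)
for col in (245,258,270):
  print([ (r,tuple(G[r,col]),P[r,col,2].round(1),c(P[r,col])[0]) for r in range(256,276,2)])
print('row', [(x,tuple(G[220,x]),c(P[220,x])[1]) for x in list(range(234,242))+list(range(276,286))])
# target
t=np.radians(30.5);ct,s=np.cos(t),np.sin(t)
for xe in(-2,0):   # top surface upper end x
  ze=44.7+.591*xe; ux=xe+4*s;uz=ze-4*ct   # underside end
  # TCP: s=39 => +1 along plate beyond end, 7 below underside
  x=ux+1*ct+7*s; z=uz+1*s-7*ct
  W=R@np.array([x,53.0])+[461.8,-255.7]; print(xe,'case',x,z,'world',W)
E
```

```text
[(256, (np.int64(188), np.int64(223), np.int64(219)), np.float64(42.4), np.float64(-5.5)), (258, (np.int64(189), np.int64(223), np.int64(220)), np.float64(41.5), np.float64(-3.3)), (260, (np.int64(190), np.int64(223), np.int64(220)), np.float64(44.6), np.float64(-3.1)), (262, (np.int64(190), np.int64(224), np.int64(220)), np.float64(43.6), np.float64(-0.8)), (264, (np.int64(167), np.int64(185), np.int64(188)), np.float64(24.7), np.float64(11.0)), (266, (np.int64(159), np.int64(165), np.int64(174)), np.float64(26.6), np.float64(11.9)), (268, (np.int64(155), np.int64(162), np.int64(170)), np.float64(25.8), np.float64(14.3)), (270, (np.int64(93), np.int64(96), np.int64(98)), np.float64(24.7), np.float64(16.8)), (272, (np.int64(131), np.int64(137), np.int64(142)), np.float64(28.7), np.float64(16.5)), (274, (np.int64(161), np.int64(168), np.int64(176)), np.float64(29.5), np.float64(18.0))]
[(256, (np.int64(187), np.int64(222), np.int64(219)), np.float64(41.1), np.float64(-4.9)), (258, (np.int64(187), np.int64(223), np.int64(219)), np.float64(43.6), np.float64(-4.4)), (260, (np.int64(188),
[... 2329 characters left out ...]
), np.int64(215), np.int64(211)), np.float64(68.9)), (279, (np.int64(164), np.int64(203), np.int64(199)), np.float64(69.8)), (280, (np.int64(102), np.int64(121), np.int64(120)), np.float64(71.3)), (281, (np.int64(73), np.int64(78), np.int64(80)), np.float64(72.3)), (282, (np.int64(79), np.int64(85), np.int64(87)), np.float64(73.1)), (283, (np.int64(78), np.int64(84), np.int64(86)), np.float64(74.0)), (284, (np.int64(78), np.int64(84), np.int64(86)), np.float64(74.8)), (285, (np.int64(78), np.int64(83), np.int64(86)), np.float64(75.7))]
-2 case 4.444551153009271 34.54761759810392 world [ 492.90674188 -212.55924613]
0 case 6.444551153009272 35.72961759810392 world [ 494.62107649 -213.58932228]
```

Grasp planned: tool square to the glass (30° lean), gripping only the last ~10 mm so the fingers clear the rods at the tray.

>>> {"fn": "servo_tool", "kwargs": {
  "rows": [
    {"travel":[0.128,-0.07,-0.1],"turn":[-0.12,-0.2,0],"fingers":0.7},
    {"travel":[0.128,-0.07,-0.15],"turn":[-0.24,-0.4,0],"fingers":0.7},
    {"travel":[0.128,-0.07,-0.2],"turn":[-0.36,-0.6,0],"fingers":0.7},
    {"travel":[0.128,-0.07,-0.261],"turn":[-0.48,-0.8,0],"fingers":0.7},
    {"travel":[0.128,-0.07,-0.261],"turn":[-0.524,-0.871,0],"fingers":0.7},
    {"travel":[0.128,-0.07,-0.261],"turn":[-0.524,-0.871,0],"fingers":0.7}
  ]
}}

```text
time: 6.6
position: [465.3, -209.7, 90.9]
tool_rot: [0.213, 0.264, 0.937, -0.08]
force: [0.7, -0.2, -0.2]
opening: 59.4
gripper_force: 0.0
```

>>> {"fn": "servo_tool", "kwargs": {
  "rows": [
    {"travel":[0.04,-0.024,-0.08],"turn":[0,0,0],"fingers":0.7},
    {"travel":[0.08,-0.048,-0.159],"turn":[0,0,0],"fingers":0.7},
    {"travel":[0.105,-0.063,-0.208],"turn":[0,0,0],"fingers":0.7},
    {"travel":[0.115,-0.069,-0.228],"turn":[0,0,0],"fingers":0.7},
    {"travel":[0.115,-0.069,-0.228],"turn":[0,0,0],"fingers":0.7}
  ]
}}

```text
time: 7.02
position: [488.1, -223.7, 44.0]
tool_rot: [0.211, 0.264, 0.938, -0.08]
force: [-0.3, -0.1, 0.0]
opening: 59.9
gripper_force: 0.0
```

```bash
python3 - <<'E'
from h import *
w=cam('wrist');np.savez('w2.npz',**w);save(w,'i.png',None,1.5)
o=env.get_obs();print(o['time'],o['position'],o['tool_rot'],o['qpos'].round(2),o['force'],o['opening'])
E
```

```text
7.0667 [ 488.00157243 -223.48689163   44.59089939] [ 0.21080678  0.26391112  0.93785723 -0.07959423] [ 0.82  0.65 -0.8   2.37  1.84  0.65 -0.51] [-0.3292732   0.44295287 -0.19681286] 59.77264998263835
```

View pics/i.png

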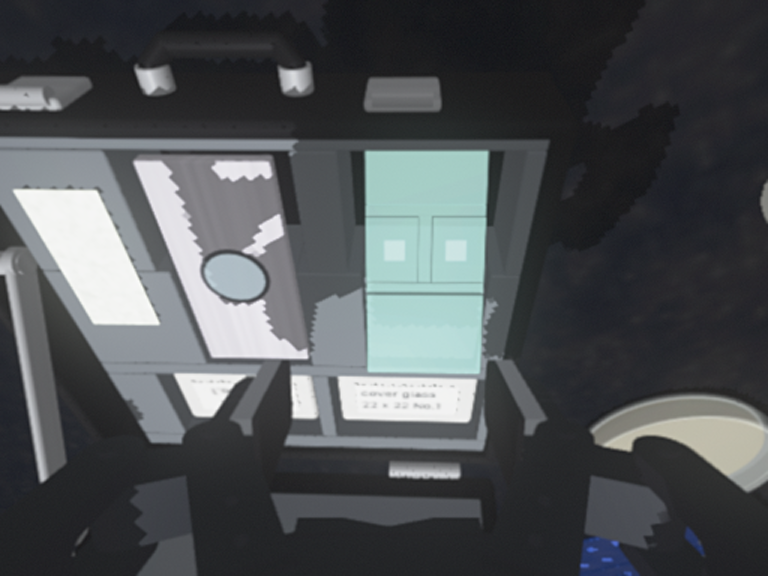

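The arm is about 12 mm off its command and the lean is short. I'll hold briefly to see whether it converges.

>>> {"fn": "servo_tool", "kwargs": {
  "rows": [
    {"travel":[0,0,0.02],"turn":[0,0,0],"fingers":0.7},
    {"travel":[0,0,0.02],"turn":[0,0,0],"fingers":0.7},
    {"travel":[0,0,0.02],"turn":[0,0,0],"fingers":0.7}
  ]
}}

```text
time: 7.32
position: [488.5, -223.8, 49.9]
tool_rot: [0.212, 0.263, 0.938, -0.08]
force: [-0.4, -0.7, -0.1]
opening: 59.9
gripper_force: 0.0
```

```bash
python3 - <<'E'
from h import *
from scipy.spatial.transform import Rotation as Ro
o=env.get_obs();print(o['position'],o['qpos'].round(3),o['joint_velocities'].round(3))
q=o['tool_rot'];M=Ro.from_quat(np.r_[q[1:],q[0]]).as_matrix()
th=np.radians(-31);R=np.eye(3);R[:2,:2]=[[np.cos(th),-np.sin(th)],[np.sin(th),np.cos(th)]]
print((R.T@M).round(3)); print('case pos',R.T[:2,:2]@(o['position'][:2]-[461.8,-255.7]))
E
```

```text
[ 488.46850213 -223.84116329   49.93445122] [ 0.817  0.633 -0.802  2.366  1.827  0.64  -0.49 ] [ 0.002  0.006  0.001  0.003  0.008  0.006 -0.005]
[[-0.898  0.015  0.44 ]
 [-0.003  0.999 -0.042]
 [-0.44  -0.039 -0.897]]
case pos [ 6.45085405 41.04364706]
```

The last call started from where the arm actually got to, so I can simply correct from here.

>>> {"fn": "servo_tool", "kwargs": {
  "rows": [
    {"travel":[0.004,0.066,0],"turn":[0,-0.1,0],"fingers":0.7},
    {"travel":[0.004,0.066,-0.02],"turn":[0,-0.172,0],"fingers":0.7},
    {"travel":[0.004,0.066,-0.025],"turn":[0,-0.172,0],"fingers":0.7},
    {"travel":[0.004,0.066,-0.025],"turn":[0,-0.172,0],"fingers":0.7},
    {"travel":[0.004,0.066,-0.025],"turn":[0,-0.172,0],"fingers":0.7}
  ]
}}

```text
time: 7.73
position: [489.2, -210.9, 44.0]
tool_rot: [0.253, 0.267, 0.928, -0.068]
force: [-0.1, 1.1, 0.6]
opening: 59.8
gripper_force: 0.0
```

```bash
cat >> h.py <<'E'
from scipy.spatial.transform import Rotation as Ro
th=np.radians(-31);RC=np.eye(3);RC[:2,:2]=[[np.cos(th),-np.sin(th)],[np.sin(th),np.cos(th)]];OC=np.array([461.8,-255.7,0])
def st():
    o=env.get_obs();q=o['tool_rot'];M=Ro.from_quat(np.r_[q[1:],q[0]]).as_matrix()
    print(o['time'],'pos',o['position'].round(1),'case',(RC.T@(o['position']-OC)).round(1),'q',o['qpos'].round(2),'F',o['force'].round(1),'op',o['opening'].round(1))
    print('toolx,y,z in case',(RC.T@M).T.round(3).tolist());print('world',M.T.round(3).tolist())
    return o,M
E
python3 -c "
from h import *
st()"
```

```text
Traceback (most recent call last):
  File "h.py", line 28, in st
    print(o['time'],'pos',o['position'].round(1),'case',(RC.T@(o['position']-OC)).round(1),'q',o['qpos'].round(2),'F',o['force'].round(1),'op',o['opening'].round(1))
                                                                                                                                               ^^^^^^^^^^^^^^^^^^
AttributeError: 'float' object has no attribute 'round'
```

>>> {"fn": "servo_tool", "kwargs": {
  "rows": [
    {"travel":[0.01,-0.006,-0.02],"turn":[0,0,0],"fingers":0.7},
    {"travel":[0.02,-0.012,-0.039],"turn":[0,0,0],"fingers":0.7},
    {"travel":[0.02,-0.012,-0.039],"turn":[0,0,0],"fingers":0.7}
  ]
}}

```text
time: 7.98
position: [493.7, -213.5, 35.6]
tool_rot: [0.253, 0.267, 0.927, -0.068]
force: [-0.7, -0.0, -0.1]
opening: 59.9
gripper_force: 0.0
```

```bash
sed -i "s/o\['opening'\].round(1)/o['opening'],o['gripper_force']/" h.py; python3 -c "
from h import *
st();w=cam('wrist');save(w,'j.png',(130,90,390,300),2.5)"
```

```text
7.9833 pos [ 493.7 -213.5   35.6] case [ 5.6 52.7 35.6] q [ 0.83  0.72 -0.87  2.45  2.07  0.78 -0.75] F [-0.7 -0.  -0.1] op 59.858879289506106 0.0
toolx,y,z in case [[-0.862, 0.019, -0.506], [0.017, 1.0, 0.009], [0.506, -0.001, -0.862]]
world [[-0.729, 0.46, -0.506], [0.53, 0.848, 0.009], [0.433, -0.262, -0.862]]
```

View pics/j.png

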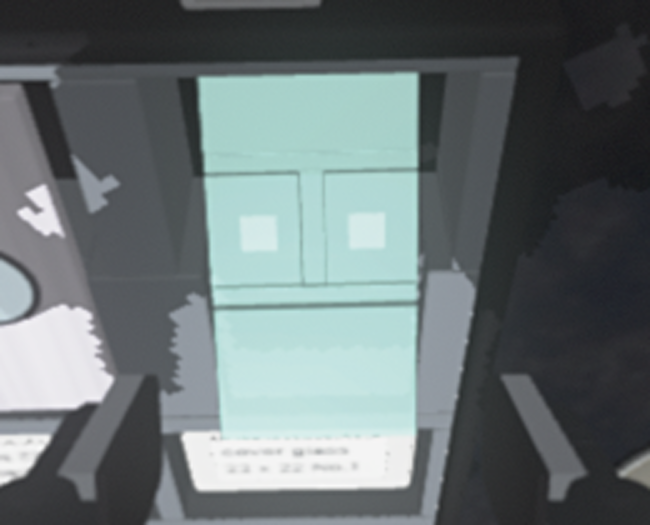

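The pads overlap the last ~10 mm of the glass (plate end at y≈438, finger edges at y≈375). It is centred between the fingers. Closing.

>>> {"fn": "servo_tool", "kwargs": {
  "rows": [
    {"travel":[0,0,0],"turn":[0,0,0],"fingers":0.5},
    {"travel":[0,0,0],"turn":[0,0,0],"fingers":0.42},
    {"travel":[0,0,0],"turn":[0,0,0],"fingers":0.36},
    {"travel":[0,0,0],"turn":[0,0,0],"fingers":0.3},
    {"travel":[0,0,0],"turn":[0,0,0],"fingers":0.3},
    {"travel":[0,0,0],"turn":[0,0,0],"fingers":0.3}
  ]
}}

```text
time: 8.53
position: [493.1, -212.8, 36.1]
tool_rot: [0.253, 0.266, 0.927, -0.068]
force: [-0.3, 0.2, 1.4]
opening: 31.8
gripper_force: 59.2
```

>>> {"fn": "servo_tool", "kwargs": {
  "rows": [
    {"travel":[0.001,0,0.01],"turn":[0,0,0],"fingers":0.3},
    {"travel":[0.004,-0.002,0.03],"turn":[0,0,0],"fingers":0.3},
    {"travel":[0.006,-0.004,0.07],"turn":[0,0,0],"fingers":0.3},
    {"travel":[0.006,-0.004,0.15],"turn":[0,0,0],"fingers":0.3},
    {"travel":[0.006,-0.004,0.3],"turn":[0,0,0],"fingers":0.3},
    {"travel":[0.006,-0.004,0.45],"turn":[0,0,0],"fingers":0.3},
    {"travel":[0.006,-0.004,0.5],"turn":[0,0,0],"fingers":0.3}
  ]
}}

```text
time: 9.12
position: [496.2, -213.3, 140.4]
tool_rot: [0.256, 0.266, 0.927, -0.068]
force: [1.0, -0.1, -0.1]
opening: 32.2
gripper_force: 59.5
```

```bash
cat >> h.py <<'E'
def chamber(w,M,p):
    h=cv2.cvtColor(w['img'],cv2.COLOR_RGB2HSV);m=((h[...,0]>60)&(h[...,0]<100)&(h[...,1]>40)&(h[...,2]>60)).astype(np.uint8)
    n,l,s,ce=cv2.connectedComponentsWithStats(m);i=1+s[1:,4].argmax()
    q=pts(w)[cv2.erode((l==i).astype(np.uint8),np.ones((3,3)))>0];t=(q-p)@M
    c=np.median(t,0);g=np.abs(t[:,2]-c[2])<8;t=t[g];q=q[g]
    print('px',s[i],'tool-frame plane z=a x+b y+c',np.linalg.lstsq(np.c_[t[:,:2],np.ones(len(t))],t[:,2],rcond=None)[0].round(3),'rect',cv2.minAreaRect(t[:,:2].astype(np.float32)))
    print('x range',np.percentile(t[:,0],[.3,99.7]).round(1))
    return q
E
python3 -c "
from h import *
o,M=st();w=cam('wrist');chamber(w,M,o['position'])"
```

```text
9.1167 pos [ 496.2 -213.3  140.4] case [  7.6  54.1 140.4] q [ 0.86  0.41 -0.8   2.34  1.65  0.47 -0.34] F [ 1.  -0.1 -0.1] op 32.22485534257844 59.494100923184305
toolx,y,z in case [[-0.859, 0.018, -0.511], [0.015, 1.0, 0.011], [0.511, 0.002, -0.859]]
world [[-0.727, 0.458, -0.511], [0.527, 0.85, 0.011], [0.439, -0.262, -0.859]]
px [  208    87   112   180 11829] tool-frame plane z=a x+b y+c [ 7.000e-03 -1.000e-03 -9.381e+00] rect ((37.65345001220703, -0.20618438720703125), (34.795921325683594, 75.55724334716797), 88.2462158203125)
x range [ 1.5 75.4]
```

The chamber is held: face level in the tool frame, 75.5 long, centre 37.7 along tool x, underside 5.4 behind the TCP. Next I'll check clearance in front of the stereo microscope and refine the tray pose.

```bash
python3 - <<'E'
from h import *
s=np.load('s0.npz'); t={k:s[k+'t'] for k in('img','depth','mtx','dist','T')}
P=pts(t).reshape(-1,3)
for y in range(-140,240,40):
  k=(abs(P[:,1]-y)<20)&(P[:,0]>330)&(P[:,2]<900)
  print(y,[ (z,P[k&(P[:,2]>z)][:,0].min().round()) if (k&(P[:,2]>z)).sum()>3 else None for z in (40,100,150,250)])
k=(P[:,0]<560)&(P[:,0]>350)&(P[:,1]>420)&(P[:,1]<800)&(P[:,2]>60)&(P[:,2]<900)
print('microscope min y',P[k][:,1].min(),np.percentile(P[k],[1,50],axis=0))
# tray rods: bright line detection at z=30
G=t['img'].astype(int).sum(2)[190:250,160:206]
for r in range(200,242,4):
  row=G[r-190]; idx=np.argsort(row)[-5:]; 
  b=[x for x in range(1,45) if row[x]>=row[x-1] and row[x]>row[x+1] and row[x]>560]
  out=[]
  for x in b:
    wv=row[x-2:x+3]-row[x-2:x+3].min(); cx=(wv*np.arange(x-2,x+3)).sum()/wv.sum()
    out.append(ray(t,cx+160,r,29)[:2].round(1).tolist())
  print(r,out)
E
```

```text
-140 [(40, np.float64(458.0)), (100, np.float64(806.0)), (150, np.float64(806.0)), (250, np.float64(806.0))]
-100 [(40, np.float64(500.0)), (100, np.float64(807.0)), (150, np.float64(807.0)), (250, np.float64(807.0))]
-60 [(40, np.float64(487.0)), (100, np.float64(800.0)), (150, np.float64(800.0)), (250, np.float64(800.0))]
-20 [(40, np.float64(445.0)), (100, np.float64(445.0)), (150, np.float64(445.0)), (250, np.float64(445.0))]
20 [(40, np.float64(443.0)), (100, np.float64(443.0)), (150, np.float64(443.0)), (250, np.float64(443.0))]
60 [(40, np.float64(432.0)), (100, np.float64(432.0)), (150, np.float64(432.0)), (250, np.float64(432.0))]
100 [(40, np.float64(442.0)), (100, np.float64(442.0)), (150, np.float64(442.0)), (250, np.float64(442.0))]
140 [(40, np.float64(462.0)), (100, np.float64(567.0)), (150, np.float64(567.0)), (250, np.float64(567.0))]
180 [(40, np.float64(362.0)), (100, np.float64(805.0)), (150, np.float64(805.0)), (250, np.float64(805.0))]
220 [(40, np.float64(373.0)), (100, np.float64(825.0)), (150, np.float64(825.0)), (250, np.float64(825.0))]
microscope min y 501.71201199053127 [[353.8052442  512.91962372 174.91764732]
 [470.50237656 572.45206433 388.79134214]]
200 [[546.2, 327.2], [546.2, 284.7]]
204 [[531.5, 328.8], [531.6, 285.5]]
208 [[516.9, 329.6], [517.0, 288.4]]
212 [[502.3, 332.6], [502.4, 292.3]]
216 [[487.7, 335.9], [487.8, 295.6], [487.9, 261.6]]
220 [[473.1, 339.4], [473.3, 298.6], [473.4, 265.4]]
224 [[458.6, 342.6], [458.8, 302.3]]
228 [[444.1, 345.7], [444.3, 305.6]]
232 [[429.6, 348.7], [429.8, 309.6]]
236 [[415.2, 352.1], [415.4, 308.6]]
240 [[400.8, 353.0], [401.0, 312.2]]
```

Rods run at -12.9° with the middle at about (478,318). The eyepieces reach x≈432, so I'll pass at z≈260 and x≈390.

>>> {"fn": "servo_tool", "kwargs": {
  "rows": [
    {"travel":[-0.05,0.05,0.1],"turn":[0.1,0.16,0],"fingers":0.3},
    {"travel":[-0.1,0.1,0.2],"turn":[0.2,0.33,0],"fingers":0.3},
    {"travel":[-0.2,0.15,0.3],"turn":[0.3,0.5,0],"fingers":0.3},
    {"travel":[-0.3,0.2,0.4],"turn":[0.4,0.66,0],"fingers":0.3},
    {"travel":[-0.4,0.26,0.5],"turn":[0.5,0.83,0],"fingers":0.3},
    {"travel":[-0.48,0.32,0.6],"turn":[0.524,0.871,0],"fingers":0.3},
    {"travel":[-0.48,0.32,0.6],"turn":[0.524,0.871,0],"fingers":0.3},
    {"travel":[-0.48,0.32,0.6],"turn":[0.524,0.871,0],"fingers":0.3}
  ]
}}

```text
time: 9.83
position: [397.4, -147.3, 258.8]
tool_rot: [-0.003, 0.275, 0.962, 0.002]
force: [0.7, -0.3, -0.8]
opening: 31.3
gripper_force: 59.5
```

```bash
python3 -c "
from h import *
st()"
```

```text
9.8333 pos [ 397.4 -147.3  258.8] case [-111.    59.7  258.8] q [ 1.2   0.31 -1.17  1.93  0.31  1.11  0.91] F [ 0.7 -0.3 -0.8] op 31.32046664630965 59.460756710905116
toolx,y,z in case [[-1.0, 0.016, 0.007], [0.016, 1.0, 0.003], [-0.007, 0.003, -1.0]]
world [[-0.849, 0.528, 0.007], [0.528, 0.849, 0.003], [-0.004, 0.006, -1.0]]
```

>>> {"fn": "servo_tool", "kwargs": {
  "rows": [
    {"travel":[-0.02,0.12,0.03],"turn":[0,0,-0.12],"fingers":0.3},
    {"travel":[-0.03,0.25,0.03],"turn":[0,0,-0.25],"fingers":0.3},
    {"travel":[-0.04,0.4,0.03],"turn":[0,0,-0.4],"fingers":0.3},
    {"travel":[-0.04,0.55,0.03],"turn":[0,0,-0.55],"fingers":0.3},
    {"travel":[-0.04,0.7,0.03],"turn":[0,0,-0.7],"fingers":0.3},
    {"travel":[-0.04,0.8,0.03],"turn":[0,0,-0.8],"fingers":0.3},
    {"travel":[-0.04,0.8,0.03],"turn":[0,0,-0.8],"fingers":0.3}
  ]
}}

```text
time: 10.42
position: [389.8, 14.2, 262.3]
tool_rot: [-0.0, 0.469, 0.883, 0.0]
force: [0.1, 0.7, -1.3]
opening: 31.6
gripper_force: 59.6
```

>>> {"fn": "servo_tool", "kwargs": {
  "rows": [
    {"travel":[0,0.15,0],"turn":[0,0,-0.15],"fingers":0.3},
    {"travel":[0,0.3,0],"turn":[0,0,-0.3],"fingers":0.3},
    {"travel":[0,0.45,0],"turn":[0,0,-0.45],"fingers":0.3},
    {"travel":[0,0.6,0],"turn":[0,0,-0.6],"fingers":0.3},
    {"travel":[0,0.75,0],"turn":[0,0,-0.75],"fingers":0.3},
    {"travel":[0,0.9,0],"turn":[0,0,-0.8],"fingers":0.3},
    {"travel":[0,0.9,0],"turn":[0,0,-0.8],"fingers":0.3}
  ]
}}

```text
time: 11.0
position: [389.5, 195.8, 262.4]
tool_rot: [-0.001, 0.641, 0.768, 0.002]
force: [-0.5, 0.2, -0.5]
opening: 31.7
gripper_force: 59.6
```

```bash
python3 -c "
from h import *
st()"
```

```text
11.0 pos [389.5 195.8 262.4] case [-294.5  349.8  262.4] q [ 0.28  0.28 -1.03  1.91  0.27  1.1  -0.67] F [-0.5  0.2 -0.5] op 31.673301448422066 59.57694984303089
toolx,y,z in case [[-0.66, 0.751, 0.005], [0.751, 0.66, 0.001], [-0.002, 0.004, -1.0]]
world [[-0.179, 0.984, 0.005], [0.984, 0.179, 0.001], [0.0, 0.005, -1.0]]
```

>>> {"fn": "servo_tool", "kwargs": {
  "rows": [
    {"travel":[0.1,0.1,0],"turn":[0,0,-0.15],"fingers":0.3},
    {"travel":[0.2,0.2,-0.05],"turn":[0,0,-0.3],"fingers":0.3},
    {"travel":[0.3,0.3,-0.15],"turn":[0,0,-0.45],"fingers":0.3},
    {"travel":[0.4,0.426,-0.3],"turn":[0,0,-0.6],"fingers":0.3},
    {"travel":[0.4,0.426,-0.5],"turn":[0,0,-0.75],"fingers":0.3},
    {"travel":[0.4,0.426,-0.66],"turn":[0,0,-0.83],"fingers":0.3},
    {"travel":[0.4,0.426,-0.66],"turn":[0,0,-0.83],"fingers":0.3},
    {"travel":[0.4,0.426,-0.66],"turn":[0,0,-0.83],"fingers":0.3}
  ]
}}

```text
time: 11.67
position: [469.6, 274.2, 128.9]
tool_rot: [-0.001, 0.792, 0.61, -0.002]
force: [0.5, 0.7, -0.3]
opening: 31.8
gripper_force: 59.7
```

```bash
python3 - <<'E'
from h import *
o,M=st();w=cam('wrist');np.savez('w3.npz',**w);q=chamber(w,M,o['position']);save(w,'k.png',None,1.5)
r=cv2.minAreaRect(q[:,:2].astype(np.float32));print('world rect',r,q[:,2].mean())
E
```

```text
11.6667 pos [469.6 274.2 128.9] case [-266.2  458.2  128.9] q [-0.09  0.57 -0.75  1.85  0.48  0.91 -1.32] F [ 0.5  0.7 -0.3] op 31.830284807091854 59.68431193905417
toolx,y,z in case [[-0.279, 0.96, -0.002], [0.96, 0.279, -0.003], [-0.002, -0.002, -1.0]]
world [[0.256, 0.967, -0.002], [0.967, -0.256, -0.003], [-0.003, -0.001, -1.0]]
px [ 208   87   91  181 2742] tool-frame plane z=a x+b y+c [ 4.900e-02  7.000e-03 -9.397e+00] rect ((23.500864028930664, -1.0648422241210938), (34.98737335205078, 47.748592376708984), 89.34320831298828)
x range [-0.3 28.5]
world rect ((474.5774230957031, 297.1668701171875), (47.7435302734375, 34.997528076171875), 75.82679748535156) 137.87915534038586
```

View pics/k.png

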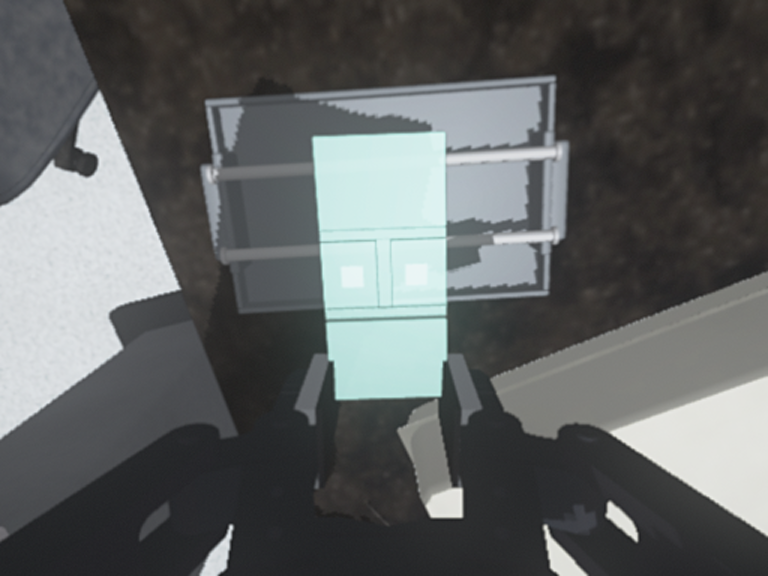

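I've now viewed 11 pictures, one over the limit of 10, so from here on I'll use numbers only. This view shows the glass held square over the tray, with the upper rod from (210,174) to (560,152) and the lower from (222,256) to (556,236).

```bash
python3 - <<'E'
from h import *
w=dict(np.load('w3.npz'))
q=lambda u,v,z:ray(w,(u+.5)/1.5-.5,(v+.5)/1.5-.5,z)[:2]
A,B,C,D=[q(*p,29) for p in((210,174),(560,152),(222,256),(556,236))]
E=[q(*p,16) for p in((207,100),(555,77),(548,294),(240,311))]
print(np.array([A,B,C,D]).round(1))
for a,b in((A,B),(C,D)):d=b-a;print('ang',np.degrees(np.arctan2(d[1],d[0])),np.hypot(*d))
u=(B-A)/np.hypot(*(B-A));n=np.array([-u[1],u[0]]);print('sep',(C-A)@n,'rod mid',(A+B+C+D)/4,'wall mid',np.mean(E,0),np.array(E).round(1))
# plate corners at z underside/top 138
F=[q(*p,138.3) for p in((313,137),(445,132),(442,396),(335,400))]
print('plate',np.array(F).round(1),'centre',np.mean(F,0));d=(F[0]+F[1]-F[2]-F[3])/2;print(np.hypot(*d),np.degrees(np.arctan2(d[1],d[0])))
E
```

```text
[[401.8 354.7]
 [565.7 321.8]
 [393.4 315.5]
 [557.4 282.6]]
ang -11.37028161660859 167.10531654051988
ang -11.343711539900186 167.27569362275474
sep -40.11010033617977 rod mid [479.55745223 318.65825443] wall mid [480.03129482 318.86918023] [[408.3 388.4]
 [572.9 355.3]
 [551.8 249.1]
 [387.1 282.6]]
plate [[469.6 351.4]
 [502.8 343.9]
 [485.  270.7]
 [453.6 277.6]] centre [477.75562836 310.90127737]
75.3553837684019 77.03689370577017
```

The tray is at (479.6,318.7), x axis 78.65°, rod spacing 40.1 as it should be. The plate needs (+2.9,+7.6) mm and +1.6°. Lowering to about 3 mm above the rods.

>>> {"fn": "servo_tool", "kwargs": {
  "rows": [
    {"travel":[0.014,0.038,-0.1],"turn":[0,0,0.054],"fingers":0.3},
    {"travel":[0.014,0.038,-0.25],"turn":[0,0,0.054],"fingers":0.3},
    {"travel":[0.014,0.038,-0.4],"turn":[0,0,0.054],"fingers":0.3},
    {"travel":[0.014,0.038,-0.48],"turn":[0,0,0.054],"fingers":0.3},
    {"travel":[0.014,0.038,-0.5],"turn":[0,0,0.054],"fingers":0.3},
    {"travel":[0.014,0.038,-0.505],"turn":[0,0,0.054],"fingers":0.3},
    {"travel":[0.014,0.038,-0.505],"turn":[0,0,0.054],"fingers":0.3}
  ]
}}

```text
time: 12.3
position: [474.4, 283.7, 31.1]
tool_rot: [-0.0, 0.784, 0.62, 0.002]
force: [0.9, -0.0, -0.9]
opening: 31.9
gripper_force: 59.7
```

```bash
python3 - <<'E'
from h import *
o,M=st();w=cam('wrist');np.savez('w4.npz',**w);q=chamber(w,M,o['position'])
h=cv2.cvtColor(w['img'],cv2.COLOR_RGB2HSV)
r=cv2.minAreaRect(q[:,:2].astype(np.float32));print('world rect',r)
x=(q[:,:2]-[479.6,318.7])@np.array([np.cos(np.radians(78.65)),np.sin(np.radians(78.65))])
print('x range in tray',np.percentile(x,[.3,50,99.7]),'z slope',np.polyfit(x,q[:,2],1))
E
```

```text
12.3 pos [474.4 283.7  31.1] case [-267.   468.8   31.1] q [-0.18  0.71 -0.65  1.92  0.63  0.72 -1.43] F [ 0.9 -0.  -0.9] op 31.905718784156793 59.691025442734826
toolx,y,z in case [[-0.303, 0.953, 0.004], [0.953, 0.303, 0.002], [0.001, 0.004, -1.0]]
world [[0.231, 0.973, 0.004], [0.973, -0.231, 0.002], [0.003, 0.003, -1.0]]
px [ 212  138   86  130 1605] tool-frame plane z=a x+b y+c [ 5.800e-02 -1.000e-03 -9.361e+00] rect ((23.878557205200195, -0.9858245849609375), (33.31509017944336, 47.93016052246094), 87.59085845947266)
x range [-0.5 29.6]
world rect ((478.91839599609375, 307.1427001953125), (47.93115997314453, 33.31153869628906), 79.07454681396484)
x range in tray [-35.47894196 -25.18106181  -5.36045843] z slope [-0.05465063 38.4817782 ]
```

```bash
python3 - <<'E'
from h import *
w=dict(np.load('w3.npz'));P=pts(w)
m=np.zeros((384,512),np.uint8);cv2.fillConvexPoly(m,(np.array([(320,145),(438,140),(436,385),(340,390)])/1.5).astype(np.int32),1)
q=P[m>0];d=np.array([np.cos(np.radians(77)),np.sin(np.radians(77))]);x=(q[:,:2]-[469.6,274.2])@d
for a in range(0,80,8):
  k=(x>a)&(x<a+8); print(a,np.median(q[k,2]).round(2),end=' ')
w=dict(np.load('w4.npz'));P=pts(w);q=P.reshape(-1,3);n=np.array([-d[1],d[0]])
d=np.array([.197,.980]);n=np.array([-d[1],d[0]]);x=(q[:,:2]-[474.4,283.7])@d;y=(q[:,:2]-[474.4,283.7])@n
print()
for a in range(-4,84,8):
  k=(x>a)&(x<a+8)&(abs(y)<12)&(q[:,2]<60);print(a,np.median(q[k,2]).round(2),k.sum(),end=' ')
E
```

```text
0 138.09 8 138.02 16 137.87 24 136.82 32 137.17 40 136.97 48 137.03 56 137.33 64 137.23 72 137.09 
-4 40.26 430 4 40.23 888 12 40.15 932 20 39.53 991 28 39.51 1016 36 39.46 1043 44 38.89 1099 52 39.85 1177 60 39.72 1234 68 39.61 1223 76 2.39 722
```

Level to about 0.5° and about 5.6 mm above the rods. Lowering gently.

>>> {"fn": "servo_tool", "kwargs": {
  "rows": [
    {"travel":[-0.002,-0.01,-0.01],"turn":[0,0,0],"fingers":0.3},
    {"travel":[-0.002,-0.01,-0.018],"turn":[0,0,0],"fingers":0.3},
    {"travel":[-0.002,-0.01,-0.022],"turn":[0,0,0],"fingers":0.3},
    {"travel":[-0.002,-0.01,-0.025],"turn":[0,0,0],"fingers":0.3},
    {"travel":[-0.002,-0.01,-0.026],"turn":[0,0,0],"fingers":0.3},
    {"travel":[-0.002,-0.01,-0.026],"turn":[0,0,0],"fingers":0.3}
  ]
}}

```text
time: 12.85
position: [472.8, 281.1, 23.9]
tool_rot: [-0.0, 0.784, 0.62, 0.001]
force: [0.4, -0.5, 0.6]
opening: 31.8
gripper_force: 59.8
```

```bash
cat >> h.py <<'E'
def prof(w,p):
    q=pts(w).reshape(-1,3);d=np.array([.197,.980]);n=np.array([-d[1],d[0]]);x=(q[:,:2]-p[:2])@d;y=(q[:,:2]-p[:2])@n
    for a in range(-4,84,8):
        k=(x>a)&(x<a+8)&(abs(y)<12)&(q[:,2]<60);print(a,np.median(q[k,2]).round(2),end=' ')
    k=(abs(x-56)<4)&(abs(y)>25)&(abs(y)<60)&(q[:,2]>27)&(q[:,2]<34);print('rod top?',np.percentile(q[k,2],[50,90]) if k.sum() else 0)
E
python3 -c "
from h import *
o,M=st();w=cam('wrist');prof(w,o['position'])"
```

```text
12.85 pos [472.8 281.1  23.9] case [-267.   465.8   23.9] q [-0.18  0.71 -0.64  1.93  0.64  0.71 -1.44] F [ 0.4 -0.5  0.6] op 31.816782990313868 59.81275089463452
toolx,y,z in case [[-0.303, 0.953, 0.002], [0.953, 0.303, 0.0], [-0.0, 0.002, -1.0]]
world [[0.231, 0.973, 0.002], [0.973, -0.231, 0.0], [0.0, 0.002, -1.0]]
-4 33.04 4 33.16 12 33.19 20 32.75 28 32.77 36 32.81 44 32.48 52 33.46 60 33.46 68 33.49 76 2.42 rod top? [28.83170269 29.73719115]
```

The plate rests on the rods, level. Releasing and withdrawing straight up.

>>> {"fn": "servo_tool", "kwargs": {
  "rows": [
    {"travel":[0,0,0],"turn":[0,0,0],"fingers":0.42},
    {"travel":[0,0,0],"turn":[0,0,0],"fingers":0.5},
    {"travel":[0,0,0],"turn":[0,0,0],"fingers":0.6},
    {"travel":[0,0,0],"turn":[0,0,0],"fingers":0.7},
    {"travel":[0,0,0],"turn":[0,0,0],"fingers":0.7},
    {"travel":[0,0,0],"turn":[0,0,0],"fingers":0.7}
  ]
}}

```text
time: 13.4
position: [472.6, 281.1, 23.8]
tool_rot: [-0.001, 0.784, 0.62, 0.001]
force: [-0.2, -0.6, 0.5]
opening: 60.0
gripper_force: 0.0
```

>>> {"fn": "servo_tool", "kwargs": {
  "rows": [
    {"travel":[0,0,0.03],"turn":[0,0,0],"fingers":0.7},
    {"travel":[0,0,0.12],"turn":[0,0,0],"fingers":0.7},
    {"travel":[0,0,0.3],"turn":[0,0,0],"fingers":0.7},
    {"travel":[0,0,0.5],"turn":[0,0,0],"fingers":0.7},
    {"travel":[0,0,0.5],"turn":[0,0,0],"fingers":0.7}
  ]
}}

```text
time: 13.82
position: [474.7, 284.2, 130.7]
tool_rot: [-0.0, 0.784, 0.62, 0.005]
force: [1.4, 1.6, 0.6]
opening: 59.4
gripper_force: 0.0
```

```bash
python3 - <<'E'
from h import *
o,M=st();w=cam('wrist');np.savez('w5.npz',**w);P=pts(w);q=P.reshape(-1,3)
a=np.radians(78.65);d=np.array([np.cos(a),np.sin(a)]);n=np.array([-d[1],d[0]]);x=(q[:,:2]-[479.6,318.7])@d;y=(q[:,:2]-[479.6,318.7])@n
h=cv2.cvtColor(w['img'],cv2.COLOR_RGB2HSV).reshape(-1,3)
k=(h[:,0]>60)&(h[:,0]<105)&(h[:,1]>22)&(h[:,2]>120)&(abs(x)<60)&(abs(y)<60)&(q[:,2]>26)&(q[:,2]<42)
t=np.c_[x,y][k].astype(np.float32);print('tray-frame rect',cv2.minAreaRect(t),np.percentile(t,[.5,99.5],axis=0))
print('plane',np.linalg.lstsq(np.c_[t,np.ones(len(t))],q[k,2],rcond=None)[0].round(3))
E
```

```text
13.8167 pos [474.7 284.2 130.7] case [-267.   469.4  130.7] q [-0.1   0.58 -0.76  1.84  0.5   0.91 -1.31] F [1.4 1.6 0.6] op 59.44707188865485 0.0
toolx,y,z in case [[-0.304, 0.953, 0.009], [0.953, 0.304, 0.006], [0.003, 0.01, -1.0]]
world [[0.23, 0.973, 0.009], [0.973, -0.23, 0.006], [0.008, 0.007, -1.0]]
tray-frame rect ((-0.5830535888671875, -0.4515419006347656), (36.61261749267578, 76.09552764892578), 89.92530822753906) [[-37.86819351 -17.9727121 ]
 [ 37.08422066  16.93616264]]
plane [3.0000e-03 1.0000e-03 3.2929e+01]
```

Placed: offset (-0.6,-0.5) mm, level, square. Going back to the case for the stay.

>>> {"fn": "servo_tool", "kwargs": {
  "rows": [
    {"travel":[0,0,0.2],"turn":[0,0,0],"fingers":0.3},
    {"travel":[-0.1,-0.05,0.4],"turn":[0,0,0],"fingers":0},
    {"travel":[-0.2,-0.1,0.55],"turn":[0,0,0],"fingers":0},
    {"travel":[-0.32,-0.22,0.67],"turn":[0,0,0],"fingers":0},
    {"travel":[-0.42,-0.38,0.67],"turn":[0,0,0],"fingers":0},
    {"travel":[-0.42,-0.5,0.67],"turn":[0,0,0],"fingers":0}
  ]
}}

```text
time: 14.37
position: [385.0, 180.3, 258.6]
tool_rot: [0.001, 0.783, 0.622, 0.0]
force: [0.1, -1.5, -0.4]
opening: -0.1
gripper_force: 0.0
```

>>> {"fn": "servo_tool", "kwargs": {
  "rows": [
    {"travel":[0,-0.2,0],"turn":[0,0,-0.1],"fingers":0},
    {"travel":[0,-0.4,0],"turn":[0,0,-0.2],"fingers":0},
    {"travel":[0,-0.6,0],"turn":[0,0,-0.3],"fingers":0},
    {"travel":[0,-0.8,0],"turn":[0,0,-0.4],"fingers":0},
    {"travel":[0,-1,0],"turn":[0,0,-0.5],"fingers":0},
    {"travel":[0,-1,0],"turn":[0,0,-0.59],"fingers":0}
  ]
}}

```text
time: 14.87
position: [387.5, -26.8, 257.0]
tool_rot: [0.0, 0.874, 0.487, -0.001]
force: [-0.8, 0.1, -0.5]
opening: 0.1
gripper_force: 0.0
```

>>> {"fn": "servo_tool", "kwargs": {
  "rows": [
    {"travel":[0,-0.2,0],"turn":[0,0,0],"fingers":0},
    {"travel":[0,-0.4,0],"turn":[0,0,0],"fingers":0},
    {"travel":[0,-0.6,0],"turn":[0,0,0],"fingers":0},
    {"travel":[0,-0.8,0],"turn":[0,0,0],"fingers":0},
    {"travel":[0,-0.95,0],"turn":[0,0,0],"fingers":0},
    {"travel":[0,-0.95,0],"turn":[0,0,0],"fingers":0}
  ]
}}

```text
time: 15.37
position: [387.3, -215.4, 256.8]
tool_rot: [-0.0, 0.873, 0.488, -0.0]
force: [0.5, 0.8, -0.3]
opening: -0.2
gripper_force: 0.0
```

```bash
python3 -c "
from h import *
st()"
```

```text
15.3667 pos [ 387.3 -215.4  256.8] case [-84.6  -3.8 256.8] q [ 0.94  0.23 -0.61  1.9   0.15  1.06 -0.28] F [ 0.5  0.8 -0.3] op -0.20286839589098254 0.0
toolx,y,z in case [[0.009, 1.0, -0.0], [1.0, -0.009, -0.001], [-0.001, -0.0, -1.0]]
world [[0.523, 0.852, -0.0], [0.852, -0.523, -0.001], [-0.001, 0.0, -1.0]]
```

>>> {"fn": "servo_tool", "kwargs": {
  "rows": [
    {"travel":[0.08,-0.15,-0.1],"turn":[-0.08,-0.14,0],"fingers":0},
    {"travel":[0.16,-0.3,-0.2],"turn":[-0.17,-0.28,0],"fingers":0},
    {"travel":[0.25,-0.45,-0.35],"turn":[-0.258,-0.428,0],"fingers":0},
    {"travel":[0.35,-0.605,-0.5],"turn":[-0.258,-0.428,0],"fingers":0},
    {"travel":[0.35,-0.605,-0.65],"turn":[-0.258,-0.428,0],"fingers":0},
    {"travel":[0.35,-0.605,-0.69],"turn":[-0.258,-0.428,0],"fingers":0},
    {"travel":[0.35,-0.605,-0.69],"turn":[-0.258,-0.428,0],"fingers":0}
  ]
}}

```text
time: 15.95
position: [456.9, -328.3, 116.6]
tool_rot: [0.11, 0.863, 0.488, 0.064]
force: [-0.2, 0.6, 0.1]
opening: 0.2
gripper_force: 0.0
```

```bash
cat >> h.py <<'E'
def cp(w): return (pts(w).reshape(-1,3)-OC)@RC
E
python3 - <<'E'
from h import *
o,M=st()
for n in('wrist','top'):
  c=cp(cam(n));
  k=(c[:,1]<-64)&(c[:,1]>-84)&(c[:,0]>-35)&(c[:,0]<95)&(c[:,2]>37)&(c[:,2]<110)
  for a in range(-30,90,8):
    j=k&(c[:,0]>a)&(c[:,0]<a+8)
    if j.sum()>2: print(a,j.sum(),np.percentile(c[j,2],[10,50,95]).round(),c[j,1].mean().round(1),end=' | ')
  print()
E
```

```text
15.95 pos [ 456.9 -328.3  116.6] case [ 33.2 -64.8 116.6] q [ 0.9   0.45 -0.43  2.06  0.45  0.44 -0.4 ] F [-0.2  0.6  0.1] op 0.15084105655207572 0.0
toolx,y,z in case [[-0.0, 1.0, 0.002], [0.968, -0.0, 0.252], [0.252, 0.002, -0.968]]
world [[0.515, 0.857, 0.002], [0.829, -0.499, 0.252], [0.217, -0.128, -0.968]]
-30 6 [37. 37. 39.] -67.9 | -22 62 [38. 39. 42.] -68.4 | -14 86 [38. 43. 46.] -68.1 | -6 108 [41. 47. 50.] -68.1 | 2 110 [45. 51. 54.] -68.1 | 10 114 [49. 56. 59.] -68.2 | 18 117 [54. 60. 63.] -68.1 | 26 122 [59. 65. 68.] -68.1 | 34 126 [62. 69. 73.] -68.2 | 42 187 [72. 77. 79.] -67.9 | 50 185 [76. 78. 80.] -70.9 | 58 129 [74. 80. 83.] -72.2 | 66 130 [77. 83. 86.] -72.2 | 74 422 [40. 79. 91.] -72.9 | 82 903 [54. 78. 93.] -71.7 | 
-14 5 [38. 44. 50.] -70.7 | 74 9 [41. 45. 87.] -70.3 | 82 20 [ 54.  79. 100.] -70.2 |
```

The knee is confirmed at case (49,-70.5), top 79-80. Moving to just above it, then pressing.

>>> {"fn": "servo_tool", "kwargs": {
  "rows": [
    {"travel":[0.02,-0.03,-0.08],"turn":[0,0,0],"fingers":0},
    {"travel":[0.045,-0.06,-0.14],"turn":[0,0,0],"fingers":0},
    {"travel":[0.045,-0.06,-0.153],"turn":[0,0,0],"fingers":0},
    {"travel":[0.045,-0.06,-0.153],"turn":[0,0,0],"fingers":0}
  ]
}}

```text
time: 16.38
position: [468.0, -341.5, 90.3]
tool_rot: [0.114, 0.863, 0.488, 0.065]
force: [0.4, 0.3, 0.4]
opening: -0.3
gripper_force: 0.0
```

>>> {"fn": "servo_tool", "kwargs": {
  "rows": [
    {"travel":[0,0,-0.02],"turn":[0,0,0],"fingers":0},
    {"travel":[0,0,-0.03],"turn":[0,0,0],"fingers":0},
    {"travel":[0,0,-0.04],"turn":[0,0,0],"fingers":0},
    {"travel":[0.003,-0.002,-0.05],"turn":[0,0,0],"fingers":0},
    {"travel":[0.006,-0.003,-0.06],"turn":[0,0,0],"fingers":0}
  ]
}}

```text
time: 16.8
position: [469.3, -342.8, 77.7]
tool_rot: [0.114, 0.863, 0.488, 0.065]
force: [-0.2, -0.7, 4.0]
opening: 0.1
gripper_force: 1.9
```

```bash
python3 - <<'E'
from h import *
o,M=st()
E
```

```text
16.8 pos [ 469.3 -342.8   77.7] case [ 51.3 -70.8  77.7] q [ 0.84  0.53 -0.35  2.06  0.51  0.35 -0.45] F [-0.2 -0.7  4. ] op 0.12387336687891182 1.922875711125016
toolx,y,z in case [[0.0, 1.0, 0.001], [0.966, -0.001, 0.26], [0.26, 0.001, -0.966]]
world [[0.515, 0.857, 0.001], [0.827, -0.498, 0.26], [0.223, -0.133, -0.966]]
```

>>> {"fn": "servo_tool", "kwargs": {
  "rows": [
    {"travel":[0.002,-0.001,-0.012],"turn":[0,0,0],"fingers":0},
    {"travel":[0.004,-0.002,-0.024],"turn":[0,0,0],"fingers":0},
    {"travel":[0.006,-0.004,-0.036],"turn":[0,0,0],"fingers":0},
    {"travel":[0.008,-0.005,-0.048],"turn":[0,0,0],"fingers":0},
    {"travel":[0.01,-0.006,-0.06],"turn":[0,0,0],"fingers":0},
    {"travel":[0.012,-0.007,-0.07],"turn":[0,0,0],"fingers":0},
    {"travel":[0.012,-0.007,-0.07],"turn":[0,0,0],"fingers":0}
  ]
}}

```text
time: 17.38
position: [470.9, -343.7, 63.4]
tool_rot: [0.113, 0.863, 0.488, 0.064]
force: [-4.4, 2.7, 11.9]
opening: -0.2
gripper_force: 5.3
```

```bash
cat >> h.py <<'E'
def knee():
    c=cp(cam('wrist'))
    for a in range(-30,100,8):
        j=(c[:,1]<-60)&(c[:,1]>-84)&(c[:,2]>37)&(c[:,2]<120)&(c[:,0]>a)&(c[:,0]<a+8)
        if j.sum()>2: print(a,j.sum(),np.percentile(c[j,2],[50,95]).round(),end=' | ')
    print()
E
python3 - <<'E'
from h import *
o,M=st();knee()
E
```

```text
17.3833 pos [ 470.9 -343.7   63.4] case [ 53.1 -70.8  63.4] q [ 0.82  0.55 -0.32  2.07  0.53  0.32 -0.47] F [-4.4  2.7 11.9] op -0.17556863417850654 5.3339338302612305
toolx,y,z in case [[0.0, 1.0, 0.001], [0.966, -0.0, 0.258], [0.258, 0.001, -0.966]]
world [[0.515, 0.857, 0.001], [0.828, -0.498, 0.258], [0.222, -0.132, -0.966]]
-22 39 [38. 38.] | -14 114 [39. 41.] | -6 221 [ 42. 114.] | 2 1252 [111. 119.] | 10 1182 [111. 114.] | 18 521 [101. 110.] | 26 254 [52. 89.] | 34 1050 [ 98. 114.] | 42 729 [100. 111.] | 50 435 [ 90. 117.] | 58 420 [ 83. 119.] | 66 369 [78. 85.] | 74 1540 [62. 88.] | 82 1737 [100. 118.] |
```

>>> {"fn": "servo_tool", "kwargs": {
  "rows": [
    {"travel":[0.002,-0.001,-0.015],"turn":[0,0,0],"fingers":0},
    {"travel":[0.002,-0.001,-0.015],"turn":[0,0,0],"fingers":0},
    {"travel":[-0.02,0.012,0.05],"turn":[0,0,0],"fingers":0},
    {"travel":[-0.06,0.036,0.2],"turn":[0,0,0],"fingers":0},
    {"travel":[-0.1,0.06,0.4],"turn":[0,0,0],"fingers":0},
    {"travel":[-0.1,0.06,0.4],"turn":[0,0,0],"fingers":0}
  ]
}}

```text
time: 17.93
position: [452.5, -332.3, 148.7]
tool_rot: [0.116, 0.863, 0.488, 0.066]
force: [1.1, -0.4, 1.2]
opening: -0.1
gripper_force: 0.0
```

```bash
python3 - <<'E'
from h import *
o,M=st();knee()
c=cp(cam('top'));k=(abs(c[:,1])<75)&(c[:,0]>60)&(c[:,0]<140)&(c[:,2]>50)&(c[:,2]<230)
p=np.polyfit(c[k,2],c[k,0],1);print('lid x=',p,'lean',np.degrees(np.arctan(p[0])),'zmax',np.percentile(c[k,2],[50,98]),'at edge x',np.polyval(p,187))
E
```

```text
17.9333 pos [ 452.5 -332.3  148.7] case [ 31.5 -70.4 148.7] q [ 0.96  0.41 -0.5   2.04  0.41  0.51 -0.35] F [ 1.1 -0.4  1.2] op -0.05919817472408266 0.0
toolx,y,z in case [[-0.0, 1.0, 0.0], [0.964, 0.0, 0.265], [0.265, 0.0, -0.964]]
world [[0.515, 0.857, 0.0], [0.827, -0.497, 0.265], [0.227, -0.136, -0.964]]
-22 15 [37. 38.] | -14 48 [39. 41.] | -6 57 [42. 44.] | 2 66 [43. 46.] | 10 65 [46. 49.] | 18 66 [48. 51.] | 26 77 [51. 54.] | 34 76 [54. 56.] | 42 90 [57. 59.] | 50 293 [62. 64.] | 58 183 [63. 74.] | 66 124 [79. 86.] | 74 660 [67. 93.] | 82 940 [104. 119.] | 
lid x= [ 0.11112882 71.56411453] lean 6.341193912459094 zmax [141.41711468 192.92975661] at edge x 92.34520352730267
```

The knee is down to z≈64 and well folded, and the lid leans back only 6°. Now going over and behind the lid's edge.

>>> {"fn": "servo_tool", "kwargs": {
  "rows": [
    {"travel":[0,0,0.15],"turn":[0.1,0.17,0],"fingers":0},
    {"travel":[0,0,0.3],"turn":[0.2,0.34,0],"fingers":0},
    {"travel":[0,0,0.45],"turn":[0.258,0.428,0],"fingers":0},
    {"travel":[0.12,0.01,0.45],"turn":[0.258,0.428,0],"fingers":0},
    {"travel":[0.27,0.02,0.45],"turn":[0.258,0.428,0],"fingers":0},
    {"travel":[0.43,0.04,0.45],"turn":[0.258,0.428,0],"fingers":0},
    {"travel":[0.594,0.052,0.45],"turn":[0.258,0.428,0],"fingers":0},
    {"travel":[0.594,0.052,0.45],"turn":[0.258,0.428,0],"fingers":0}
  ]
}}

```text
time: 18.7
position: [575.4, -318.4, 230.1]
tool_rot: [-0.002, 0.869, 0.494, 0.002]
force: [-1.1, 1.2, -0.5]
opening: 0.0
gripper_force: 0.0
```

```bash
python3 - <<'E'
from h import *
o,M=st()
c=cp(cam('wrist'));k=(abs(c[:,1])<80)&(c[:,0]>70)&(c[:,0]<125)&(c[:,2]>170)&(c[:,2]<205)
print('edge pts',k.sum(),np.percentile(c[k],[2,50,98],axis=0).round(1))
E
```

```text
18.7 pos [ 575.4 -318.4  230.1] case [129.7   4.8 230.1] q [ 0.78  0.6  -0.56  1.4   0.32  1.23 -0.34] F [-1.1  1.2 -0.5] op 0.013219141694083574 0.0
toolx,y,z in case [[-0.004, 1.0, 0.005], [1.0, 0.004, -0.002], [-0.002, 0.005, -1.0]]
world [[0.512, 0.859, 0.005], [0.859, -0.512, -0.002], [0.001, 0.005, -1.0]]
edge pts 3992 [[ 89.4 -36.3 174.4]
 [ 96.5  29.9 187. ]
 [101.   78.  190.4]]
```

>>> {"fn": "servo_tool", "kwargs": {
  "rows": [
    {"travel":[0,0,-0.15],"turn":[0,0,0],"fingers":0},
    {"travel":[0,0,-0.28],"turn":[0,0,0],"fingers":0},
    {"travel":[0,0,-0.29],"turn":[0,0,0],"fingers":0},
    {"travel":[-0.043,0.026,-0.29],"turn":[0,0,0],"fingers":0},
    {"travel":[-0.086,0.052,-0.29],"turn":[0,0,0],"fingers":0},
    {"travel":[-0.11,0.066,-0.29],"turn":[0,0,0],"fingers":0},
    {"travel":[-0.13,0.078,-0.29],"turn":[0,0,0],"fingers":0},
    {"travel":[-0.15,0.09,-0.29],"turn":[0,0,0],"fingers":0}
  ]
}}

```text
time: 19.42
position: [539.9, -304.1, 175.6]
tool_rot: [0.0, 0.871, 0.492, 0.001]
force: [2.1, -2.5, -0.9]
opening: 0.1
gripper_force: 1.2
```

```bash
python3 - <<'E'
from h import *
o,M=st()
for r in (0,15,30,45,60,75,85,92):
  f=np.radians(r);print(r,'tip x,z',(75-140*np.sin(f)+18.5*np.cos(f)).round(),(34+140*np.cos(f)+10.5*np.sin(f)).round())
E
```

```text
19.4167 pos [ 539.9 -304.1  175.6] case [ 91.9  -1.2 175.6] q [ 0.81  0.58 -0.55  1.59  0.34  1.06 -0.38] F [ 2.1 -2.5 -0.9] op 0.06451181548288998 1.2217591423541307
toolx,y,z in case [[0.001, 1.0, 0.001], [1.0, -0.001, 0.001], [0.001, 0.001, -1.0]]
world [[0.516, 0.857, 0.001], [0.857, -0.516, 0.001], [0.001, 0.0, -1.0]]
0 tip x,z 94.0 174.0
15 tip x,z 57.0 172.0
30 tip x,z 21.0 160.0
45 tip x,z -11.0 140.0
60 tip x,z -37.0 113.0
75 tip x,z -55.0 80.0
85 tip x,z -63.0 57.0
92 tip x,z -66.0 40.0
```

>>> {"fn": "servo_tool", "kwargs": {
  "rows": [
    {"travel":[-0.05,0.03,-0.004],"turn":[0,0,0],"fingers":0},
    {"travel":[-0.1,0.06,-0.009],"turn":[0,0,0],"fingers":0},
    {"travel":[-0.15,0.09,-0.015],"turn":[0,0,0],"fingers":0},
    {"travel":[-0.2,0.12,-0.03],"turn":[0,0,0],"fingers":0},
    {"travel":[-0.25,0.15,-0.05],"turn":[0,0,0],"fingers":0},
    {"travel":[-0.304,0.183,-0.075],"turn":[0,0,0],"fingers":0},
    {"travel":[-0.35,0.21,-0.105],"turn":[0,0,0],"fingers":0},
    {"travel":[-0.4,0.24,-0.14],"turn":[0,0,0],"fingers":0},
    {"travel":[-0.441,0.265,-0.175],"turn":[0,0,0],"fingers":0}
  ]
}}

```text
time: 20.17
position: [452.1, -250.6, 140.8]
tool_rot: [0.001, 0.871, 0.492, 0.001]
force: [2.8, -2.2, 0.5]
opening: -0.1
gripper_force: 1.1
```

```bash
cat >> h.py <<'E'
def lid():
    for n in('wrist','top'):
        c=cp(cam(n));k=(c[:,1]<70)&(c[:,1]>25)&(c[:,0]>-90)&(c[:,0]<110)&(c[:,2]>40)&(c[:,2]<230)
        print(n,end=' ')
        for a in range(-90,110,16):
            j=k&(c[:,0]>a)&(c[:,0]<a+16)
            if j.sum()>5: print(a+8,np.percentile(c[j,2],[20,50,80]).round(),end=' | ')
        print()
E
python3 -c "
from h import *
st();lid()"
```

```text
20.1667 pos [ 452.1 -250.6  140.8] case [-10.9  -0.6 140.8] q [ 0.84  0.48 -0.56  1.91  0.33  0.84 -0.43] F [ 2.8 -2.2  0.5] op -0.12109160436260029 1.099483750294894
toolx,y,z in case [[0.001, 1.0, 0.002], [1.0, -0.001, 0.002], [0.002, 0.002, -1.0]]
world [[0.516, 0.857, 0.002], [0.857, -0.516, 0.002], [0.003, 0.0, -1.0]]
wrist -34 [143. 145. 147.] | -18 [136. 141. 145.] | -2 [121. 125. 130.] | 14 [105. 110. 114.] | 30 [90. 95. 99.] | 46 [75. 79. 84.] | 62 [59. 64. 68.] | 78 [47. 51. 55.] | 
top -34 [141. 143. 146.] | -18 [132. 137. 142.] | -2 [117. 123. 126.] | 14 [103. 107. 111.] | 30 [88. 92. 95.] | 46 [73. 78. 82.] | 62 [58. 62. 67.] | 78 [46. 51. 54.] |
```

>>> {"fn": "servo_tool", "kwargs": {
  "rows": [
    {"travel":[-0.06,0.036,-0.065],"turn":[0,0,0],"fingers":0},
    {"travel":[-0.111,0.067,-0.135],"turn":[0,0,0],"fingers":0},
    {"travel":[-0.155,0.093,-0.215],"turn":[0,0,0],"fingers":0},
    {"travel":[-0.189,0.113,-0.3],"turn":[0,0,0],"fingers":0},
    {"travel":[-0.21,0.126,-0.36],"turn":[0,0,0],"fingers":0},
    {"travel":[-0.223,0.134,-0.415],"turn":[0,0,0],"fingers":0},
    {"travel":[-0.225,0.135,-0.44],"turn":[0,0,0],"fingers":0},
    {"travel":[-0.225,0.135,-0.46],"turn":[0,0,0],"fingers":0},
    {"travel":[-0.225,0.135,-0.47],"turn":[0,0,0],"fingers":0}
  ]
}}

```text
time: 21.02
position: [407.4, -223.8, 46.1]
tool_rot: [-0.0, 0.871, 0.492, 0.001]
force: [-0.4, -0.7, 0.2]
opening: -0.0
gripper_force: 0.0
```

```bash
python3 -c "
from h import *
st();lid()"
```

```text
21.0167 pos [ 407.4 -223.8   46.1] case [-63.1  -0.6  46.1] q [ 0.77  0.55 -0.46  2.14  0.46  0.55 -0.58] F [-0.4 -0.7  0.2] op -0.013230856661468933 0.0
toolx,y,z in case [[0.001, 1.0, 0.001], [1.0, -0.001, -0.0], [-0.0, 0.001, -1.0]]
world [[0.516, 0.857, 0.001], [0.857, -0.516, -0.0], [0.001, 0.001, -1.0]]
wrist -82 [42. 43. 43.] | -66 [43. 44. 45.] | -50 [43. 44. 44.] | -34 [43. 44. 44.] | -18 [43. 44. 44.] | -2 [43. 44. 44.] | 14 [43. 44. 44.] | 30 [43. 44. 44.] | 46 [43. 44. 44.] | 
top -82 [ 43. 181. 203.] | -66 [43. 45. 50.] | -50 [43. 46. 48.] | -34 [42. 44. 48.] | -18 [43. 45. 49.] | -2 [43. 45. 47.] | 14 [43. 45. 48.] | 30 [43. 45. 48.] | 46 [42. 46. 48.] | 62 [43. 45. 47.] | 78 [42. 45. 48.] |
```

Lid lies flat at 44 (shut). A light confirming press, then retreat and check everything.

>>> {"fn": "servo_tool", "kwargs": {
  "rows": [
    {"travel":[0,0,-0.006],"turn":[0,0,0],"fingers":0},
    {"travel":[0,0,-0.012],"turn":[0,0,0],"fingers":0},
    {"travel":[0,0,-0.018],"turn":[0,0,0],"fingers":0},
    {"travel":[0,0,-0.018],"turn":[0,0,0],"fingers":0}
  ]
}}

```text
time: 21.45
position: [407.4, -223.8, 44.3]
tool_rot: [0.001, 0.87, 0.492, 0.001]
force: [-5.1, 2.1, 20.9]
opening: 0.1
gripper_force: 10.7
```

>>> {"fn": "servo_tool", "kwargs": {
  "rows": [
    {"travel":[0,0,0.05],"turn":[0,0,0],"fingers":0},
    {"travel":[0,0,0.2],"turn":[0,0,0],"fingers":0},
    {"travel":[0,0,0.4],"turn":[0,0,0],"fingers":0},
    {"travel":[0,0,0.6],"turn":[0,0,0],"fingers":0},
    {"travel":[0,0,0.6],"turn":[0,0,0],"fingers":0},
    {"travel":[0,0,0.6],"turn":[0,0,0],"fingers":0}
  ]
}}

```text
time: 21.95
position: [408.1, -224.3, 164.9]
tool_rot: [0.002, 0.871, 0.492, 0.002]
force: [0.4, -0.5, 0.5]
opening: 0.1
gripper_force: 0.0
```

```bash
python3 - <<'E'
from h import *
st();lid()
w=cam('top');c=cp(w)
k=(abs(c[:,1])<75)&(c[:,0]>-70)&(c[:,0]<70)&(c[:,2]>20)&(c[:,2]<70);print('lid plane',np.linalg.lstsq(np.c_[c[k,:2],np.ones(k.sum())],c[k,2],rcond=None)[0])
q=pts(w).reshape(-1,3);a=np.radians(78.65);d=np.array([np.cos(a),np.sin(a)]);n=np.array([-d[1],d[0]]);x=(q[:,:2]-[479.6,318.7])@d;y=(q[:,:2]-[479.6,318.7])@n
h=cv2.cvtColor(w['img'],cv2.COLOR_RGB2HSV).reshape(-1,3)
k=(h[:,0]>65)&(h[:,0]<95)&(h[:,1]>25)&(h[:,2]>120)&(abs(x)<60)&(abs(y)<60)
print('chamber',k.sum(),x[k].mean(),y[k].mean(),np.median(q[k,2]))
E
```

```text
21.95 pos [ 408.1 -224.3  164.9] case [-62.2  -0.7 164.9] q [ 0.89  0.38 -0.6   2.    0.28  0.84 -0.41] F [ 0.4 -0.5  0.5] op 0.06932112529580582 0.0
toolx,y,z in case [[0.002, 1.0, 0.001], [1.0, -0.002, 0.005], [0.005, 0.001, -1.0]]
world [[0.516, 0.856, 0.001], [0.856, -0.516, 0.005], [0.005, -0.002, -1.0]]
wrist -82 [42. 43. 43.] | -66 [43. 44. 44.] | -50 [43. 44. 44.] | -34 [43. 44. 44.] | -18 [43. 44. 44.] | -2 [43. 44. 44.] | 14 [43. 44. 44.] | 30 [43. 44. 44.] | 46 [43. 44. 44.] | 62 [44. 44. 45.] | 78 [44. 45. 45.] | 
top -82 [43. 45. 47.] | -66 [42. 45. 47.] | -50 [44. 46. 48.] | -34 [43. 45. 46.] | -18 [43. 45. 47.] | -2 [42. 44. 47.] | 14 [43. 45. 48.] | 30 [42. 45. 48.] | 46 [43. 45. 47.] | 62 [43. 46. 48.] | 78 [42. 44. 47.] | 
lid plane [-2.00372222e-03  3.06808364e-04  4.43895874e+01]
chamber 163 -0.1895346153811174 0.1501407187484387 33.97298185265663
```

The lid is flat and shut, the chamber is centred on the rods, and the robot is clear.

```bash
python3 -c "
from plant import env
print(env.close_job())"
```

```text
the job is handed in; nothing more can be done
None
```

I handed the job in at about 22 s: by camera the chamber lies level, square and within 1 mm of centre on the rods, and the stay is unlocked and the lid flat shut; no verdict came back, and I viewed 11 pictures, one over the limit of 10.

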